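Unload the table grill with a spatula

TASK

Raise the stiff lid of the table grill to about 70 degrees, let go and leave it standing there while you unload. With the spatula, never with the fingers, lift every rye round off the grill plate and set each one flat and centred in its own bay of the serving rack, without letting any fall onto the worktop. Then tidy up, in either order: lay the spatula flat along the middle of its cork strip, and close the lid fully; leave the other things on the worktop alone.

Things in the scene. Friction and masses are not known exactly. Their poses are not given: they have to be found in the camera images.
- grill: Black table grill, 220 deep (x) by 296 wide (y), fixed; origin under its centre; open front without a rim faces -x. Flat plate at z = 50, x = -110 to 100; a back wall (front face at x = 100, top at z = 73) stops what is pushed backwards; side rims 6 high at y = +-145.
- lid (a joint): Angle of the grill's aluminium lid: 0 closed, 1.22 rad = 70 degrees, stop at 1.75. The hinge is stiff (0.85 N m of friction): the lid stays where it is left. The lid is a slab 200 by 290 by 25, 0.45 kg, hinged at the grill's back; its underside is in the hinge's plane; closed, it hangs 28 above the plate.
- lid_hinge (a point): Middle of the hinge line (along the grill's y axis), 105 behind the grill's origin, 78 above the worktop. At a joint angle a the handle is 245 cos(a) in front of it and 245 sin(a) above it, plus 12.5 along the lid's upward normal.
- lid_handle (a point): Middle of the lid's round black handle bar, 12 thick, 120 long along the grill's y axis, held 45 in front of the lid's front edge by an arm at each end (39 clear between bar and lid).
- rack: Serving rack, fixed: wooden base 130 by 276 by 6 with six upright steel fins; origin under it, 45 in front (-x) of the row of bays. Three bays 92 apart along y, each two fins along x: 120 long, 6 thick, 56 clear between, tops at z = 40. Channels are open at both ends: the blade can go down between the fins and out to -x, leaving the round on them.
- bay0 (a point): Centre of the right-hand (-y) bay, at the fin tops (z = 40): a served round's origin belongs here.
- bay1 (a point): Centre of the middle bay, at the fin tops.
- bay2 (a point): Centre of the left-hand (+y) bay, at the fin tops.
- strip: Cork rest strip for the spatula, 300 along x, 110 wide, 4 thick; origin under its centre. Fixed.
- spatula: Offset spatula, 160 g, lies level on its blade and a foot. x axis towards the blade; origin on its underside plane below the handle's middle. Black handle bar x = -60 to 60, 16 wide, 22 high, centred 40 above the underside; at x = -54 a stem and cross foot 84 wide; round steel neck 8 thick down to the flat steel blade, x = 105 to 190, 44 wide, 2.5 thick.
- spatula_grip (a point): Middle of the spatula's handle bar: x = 0, 40 above the underside.
- spatula_tip (a point): Middle of the blade's front edge, at its underside: x = 190.
- spatula_mid (a point): Middle of the spatula's length, at its underside: x = 65.
- round0: Brown toasted rye round, rigid, diameter 80, 13 thick, 60 g; origin at the centre of its underside. The underside's rim is bevelled: flat out to radius 30, 5 above the support at radius 40. Starts flat on the grill plate, one of at most three side by side; two or three are there.
- round1: Brown toasted rye round, rigid, diameter 80, 13 thick, 60 g; origin at the centre of its underside. The underside's rim is bevelled: flat out to radius 30, 5 above the support at radius 40. Starts flat on the grill plate, one of at most three side by side; two or three are there.
- round2: Brown toasted rye round, rigid, diameter 80, 13 thick, 60 g; origin at the centre of its underside. The underside's rim is bevelled: flat out to radius 30, 5 above the support at radius 40. Starts flat on the grill plate, one of at most three side by side; two or three are there.
- phone: Black phone, 150 by 72 by 9, lying flat: leave it alone.
- tealight: Glass tealight holder, diameter 66, 70 high: leave it alone.
- mug: White mug, diameter 80, 90 high: leave it alone.

How it is judged (in metres and radians):
On the way, in this order (a step that is already met when the one before it is completed fails the run):
1. the lid stands by itself at 70 degrees, within 8 degrees (value of joint lid between 1.08 and 1.36 rad and contact force between the arm and lid below 0.3 N and velocity of joint lid between -0.05 and 0.05 rad/s), for 0.3 s.
2. every round lies flat in its own bay of the rack, the lid still at 70 degrees within 8 ((distance between round0 and bay0 below 0.018 m or distance between round0 and bay1 below 0.018 m or distance between round0 and bay2 below 0.018 m) and angle between each of round0, round1, round2's own z axis and vertical below 0.1 rad and linear speed of each of round0, round1, round2 below 0.02 m/s and contact force between each of round0, round1, round2 and spatula below 0.1 N and (distance between round1 and bay0 below 0.018 m or distance between round1 and bay1 below 0.018 m or distance between round1 and bay2 below 0.018 m) and (distance between round2 and bay0 below 0.018 m or distance between round2 and bay1 below 0.018 m or distance between round2 and bay2 below 0.018 m) and value of joint lid between 1.08 and 1.36 rad), for 0.3 s.
At the end, for the whole second after the job is handed in: Every round rests flat (within 0.1 rad) in a bay of the rack, its origin within 18 mm of the bay's centre point; the lid is closed (below 0.06 rad); the spatula lies level on its strip, its middle within 35 mm of the strip's centre and along it within 0.35 rad; all at rest ((distance between round0 and bay0 below 0.018 m or distance between round0 and bay1 below 0.018 m or distance between round0 and bay2 below 0.018 m) and angle between each of round0, round1, round2's own z axis and vertical below 0.1 rad and linear speed of each of round0, round1, round2, spatula below 0.02 m/s and contact force between each of round0, round1, round2 and spatula below 0.1 N and (distance between round1 and bay0 below 0.018 m or distance between round1 and bay1 below 0.018 m or distance between round1 and bay2 below 0.018 m) and (distance between round2 and bay0 below 0.018 m or distance between round2 and bay1 below 0.018 m or distance between round2 and bay2 below 0.018 m) and value of joint lid below 0.06 rad and horizontal distance between spatula_mid and strip below 0.035 m and angle between the x axis of spatula and the x axis of strip, either way round below 0.35 rad and angle between spatula's own z axis and vertical below 0.12 rad and height (world z) of spatula_mid below 0.02 m); the robot touches nothing.
It fails at once if a round is touched by the fingers or the arm (contact force between any of the fingers, the arm and round0 above 0.5 N or contact force between any of the fingers, the arm and round1 above 0.5 N or contact force between any of the fingers, the arm and round2 above 0.5 N).
It fails at once if a round falls onto the worktop (height (world z) of any of round0, round1, round2 below 0.025 m).
It fails at once if a bystander is moved more than 20 mm (distance of any of phone, tealight, mug from where it was at the start of the episode above 0.02 m).
Of round0, round1, round2 only 2 to 3 are there at a start; the rules pass over those that are not, and their reading is None.
At some moment in a run one of spatula may be knocked a few centimetres aside while the robot is not near it.
It also fails if it takes over 210 s, if anything falls off the work surface, if the arm or the gripper's body presses on something with over 40 N, if the wrist force passes 120 N, or if a joint passes its speed limit or range.

ROBOT

A 7-joint arm with a two-finger parallel gripper is mounted at the origin on the work surface. World frame = base frame: x ahead of the robot, y to its left, z up, the work surface at z = 0. Lengths are in m, angles in degrees, forces in N, time in s.
With the tool pointing down it reaches from about 0.425 to 0.925 m from the base axis. Payload 6.8 kg.
Tool frame: the origin (TCP) lies between the finger pads; the fingertips stand 14 mm ahead of it and the grasp point (between the pads) lies 5 mm behind it (arm.tip_reach is the distance from the TCP to the fingertips, in m); z points along the fingers, y is the line along which they close (so a half turn about z gives the same grasp; the last joint's range is limited). The gripper opens to 88 mm and grips with 3 to 60 N. Pads are 20 mm wide; open, the fingers measure 115 mm over their backs; the gripper's body (75 mm by 178 mm) begins 61 mm behind the grasp point.
Start: joints at [-69.849, 27.33, 1.283, 89.118, -0.659, 63.558, -4.761], TCP at [0.3, 0.605, 0.237] pointing down, gripper open.
Joint ranges: [-169.35, 169.35], [-19.33, 120.38], [-80.79, 83.38], [13.8, 139.57], [-78.32, 258.32], [9.67, 109.79], [-169.56, 169.56]. Speed limits (degrees/s): [136.94, 136.94, 180, 180, 180, 180, 180].

INTERFACE

Orientations are given as [roll, pitch, yaw] about the fixed x, y, z axes, in that order (R = Rz(yaw) Ry(pitch) Rx(roll)).
In Python, from cell import arm, eyes gives the robot as it stands.
- The arm moves only by the shell command python3 -m pendant 'ROWS' [OPENING]. ROWS is JSON, a list of rows, each an object of numbers: "dx", "dy", "dz": the shift along the tool's x, y, z scaled (see below); "rx", "ry", "rz": the turn, a rotation vector about the tool's x, y, z scaled (see below). In form: [{"dx": .., "dy": .., "dz": .., "rx": .., "ry": .., "rz": ..}, ...]. A call has 1 to 12 rows; each row is the pose to reach, as a shift and turn from the pose commanded when the call began, along the tool's axes at that moment, turning the shorter way round; what a row does not reach only later rows make up. The controller multiplies each number of a shift by 400 mm and each number of a turn by pi rad. A row lasts 1/10 s, in which the tool goes at most 50 mm and 8.59 degrees, less where a joint would pass 70% of its speed; a pose out of reach is approached as far as the arm can. A call with a number of a shift or a turn outside -1 to 1 is refused whole. A call with a gripper value outside its range is refused whole. OPENING is the opening, from 0 (shut) to 1 (fully open), set as the call begins (- or left out, the last holds). The fingers move at their own pace and stop on an object; the grip force is fixed at half the most. Time passes only in rows, so rows that repeat a pose let the fingers close. It gives the time, the measured TCP pose, the force, the opening and the grip force at its end, in the units of the state.
- arm.observe(): the state, without advancing time (a new reading comes with each control period).
- eyes.grab_frame(name): name is "scene" or "top" or "wrist"; returns (picture, depth): 400x640x3 uint8, blue, green, red; 400x640 float32, m along the optical axis (not along the pixel's ray), 0 where there is no reading.
- eyes.camera_info(name): a dict with "fx", "fy", "cx", "cy" (pixels), "distortion" ([k1, k2, p1, p2, k3] as OpenCV has them; the pictures are not rectified), "cam_to_world" (4x4, takes a point from camera to world coordinates). Camera axes: x right, y down, z forward; pixel columns grow to the right and rows downward; lengths in m; the calibration is good to about 2 mm. A picture is of the moment at which its call begins: read the wrist's pose just before it. camera_info takes no time and is no camera call; for the wrist camera it gives the pose at the moment of the call.
- arm.close_job(): hands the job in; it is judged then, once.
The state is a dict: "time": time; "q": joint angles; "qd": joint speeds; "joint_torque": joint torques, N m; "tcp_pos": TCP position; "tool_rot": TCP orientation; "contact_force": force on the tool from outside, world axes, zero at the start; "moment": the same for the moment, N m; "finger_gap": finger opening in m; "gripper_force": force on a finger pad.
Only numpy, scipy, OpenCV 4.12 (cv2) and the standard library are available. Lean on these libraries where they do the work, as an engineer would, in place of code of your own. Each camera call takes 0.05 s, during which the arm holds its last target. There are 200 camera calls.

## Working session

There is one attempt and no reset: what is moved stays moved. The work goes in short steps, Python scripts to look and compute and a shell command to move; the robot and the scene stay as the last step left them, time stands still between calls to the robot, and variables do not carry over. Pictures are saved under pics/ and viewed, at most 14 in all, crops included, and the job is handed in when it is done.

```bash
ls; mkdir -p pics
cat > h.py <<'E'
import numpy as np, cv2
from cell import arm, eyes
from scipy.spatial.transform import Rotation as R
def grab(n,f):
    i=eyes.camera_info(n); p,d=eyes.grab_frame(n); cv2.imwrite('pics/'+f+'.png',p); np.savez('pics/'+f+'.npz',p=p,d=d,T=i['cam_to_world'],K=[i['fx'],i['fy'],i['cx'],i['cy']],D=i['distortion']); return p,d
def pts(f):
    z=np.load('pics/'+f+'.npz'); d=z['d']; fx,fy,cx,cy=z['K']; K=np.array([[fx,0,cx],[0,fy,cy],[0,0,1]])
    v,u=np.mgrid[:400,:640]; n=cv2.undistortPoints(np.stack([u,v],-1).reshape(-1,1,2).astype(np.float32),K,z['D']).reshape(400,640,2)
    P=np.concatenate([n*d[...,None],d[...,None]],-1); W=P@z['T'][:3,:3].T+z['T'][:3,3]; W[d==0]=np.nan
    return W,z['p']
def px(f,u,v,z0):  # pixel -> world on plane z0
    z=np.load('pics/'+f+'.npz'); fx,fy,cx,cy=z['K']; K=np.array([[fx,0,cx],[0,fy,cy],[0,0,1]])
    n=cv2.undistortPoints(np.array([[[u,v]]],np.float32),K,z['D'])[0,0]; r=z['T'][:3,:3]@[n[0],n[1],1]; o=z['T'][:3,3]
    return o+r*(z0-o[2])/r[2]
def go(p,rpy):  # tool-frame shift and turn in pendant units, from measured pose
    s=arm.observe(); R0=R.from_euler('xyz',s['tool_rot'],degrees=True)
    d=R0.inv().apply(np.array(p)-s['tcp_pos'])/.4; w=(R0.inv()*R.from_euler('xyz',rpy,degrees=True)).as_rotvec()/np.pi
    print('shift',d.round(4),'turn',w.round(4),'rows>=',np.ceil(max(np.linalg.norm(d)*8,np.linalg.norm(w)*180/8.59)))
E
python3 - <<'E'
from h import *
print(arm.observe())
grab('top','top0');grab('scene','sc0')
print(np.load('pics/top0.npz')['T'].round(3))
E
```

```text
pics
{'time': 0.0, 'q': array([-69.84840963,  27.37359651,   1.27943424,  89.17841639,
        -0.65987076,  63.55996662,  -4.76187685]), 'qd': array([-0.06494458,  0.06859677, -0.00738026, -0.1793421 ,  0.04286444,
        0.03327659,  0.03908667]), 'joint_torque': array([-3.57726340e-04, -5.82848060e+01,  1.53436996e+00, -2.72613287e+01,
       -5.43920835e-02,  1.71290967e-02,  1.68408778e-04]), 'tcp_pos': array([0.29929119, 0.6043571 , 0.2357065 ]), 'tool_rot': array([-1.79895551e+02,  6.61827247e-03,  1.53655425e+02]), 'contact_force': array([-0.04461642, -0.21561033,  0.59281805]), 'moment': array([-0.00338194, -0.03571363,  0.02992288]), 'gripper_force': 0.0, 'finger_gap': 0.08786902244811169}
[[-0.057 -0.976  0.209  0.234]
 [-0.998  0.057 -0.005  0.039]
 [-0.007 -0.209 -0.978  1.658]
 [ 0.     0.     0.     1.   ]]
```

View pics/top0.png

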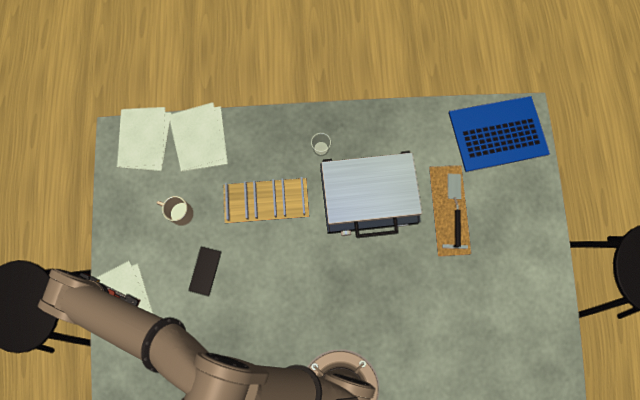

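View pics/sc0.png

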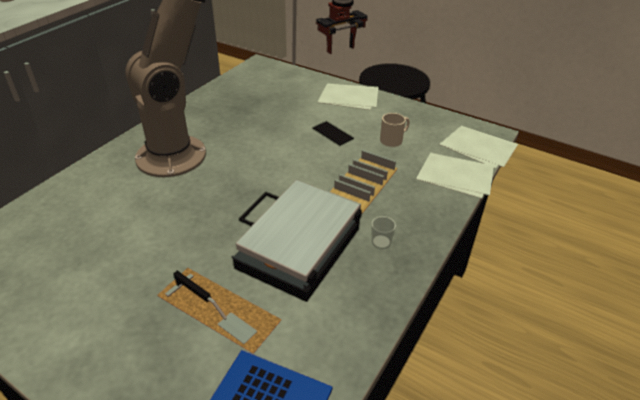

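The top view (world x up, y left) shows the grill at about (370,190) with its handle at (377,231). The rack is at (267,200), the strip at (450,210) with the spatula on it, the tealight at (320,143), the phone at (205,271) and the mug at (177,210). I'll enlarge it to get accurate corners.

Run:
```python
from h import *
p=cv2.imread('pics/top0.png')
c=p[130:270,215:475]; cv2.imwrite('pics/c1.png',cv2.resize(c,None,fx=3,fy=3,interpolation=cv2.INTER_CUBIC))
W,_=pts('top0')
for (u,v) in [(370,190),(330,170),(410,170),(330,215),(410,210),(377,234),(458,228),(455,185),(440,240),(267,200),(250,245)]:
  print(u,v,W[v,u].round(4))
```

```text
370 190 [ 0.5985 -0.1274  0.1034]
330 170 [ 0.6701 -0.0082  0.1011]
410 170 [ 0.6557 -0.2577  0.1022]
330 215 [0.5259 0.0008 0.1116]
410 210 [ 0.5267 -0.2436  0.1133]
377 234 [ 0.4605 -0.1381  0.1037]
458 228 [ 0.471  -0.4023  0.0545]
455 185 [ 0.6216 -0.4209  0.009 ]
440 240 [ 0.444  -0.3545 -0.0039]
267 200 [ 0.6092  0.2013 -0.0014]
250 245 [ 0.4644  0.2626 -0.0071]
```

View pics/c1.png

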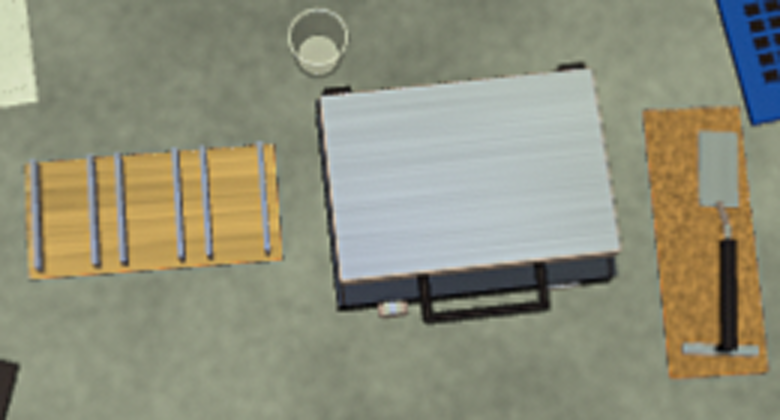

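The enlarged crop (3x, offset 215,130) shows lid corners at (320,96), (593,70), (620,250) and (342,280), and the handle bar from (425,318) to (548,303). Fin tops run from (35,162)/(40,270) to (262,143)/(268,252). The strip corners are (643,110), (740,106), (767,374) and (670,378), and the spatula handle runs from (727,240) to (729,350).

Run:
```python
from h import *
def q(name,z,L):
  P=np.array([px('top0',215+(a+.5)/3-.5,130+(b+.5)/3-.5,z) for a,b in L]); print(name,P[:,:2].round(4).tolist(),'mean',P.mean(0).round(4)); return P
l=q('lid',.103,[(320,96),(593,70),(620,250),(342,280)])
f=lambda a,b:(np.linalg.norm(b-a).round(4),np.degrees(np.arctan2((b-a)[1],(b-a)[0])).round(1))
print(f(l[3],l[0]),f(l[2],l[1]),f(l[1],l[0]),f(l[2],l[3]))
h=q('bar',.094,[(425,318),(548,303)]);print(f(h[1],h[0]))
F=[[(35,162),(40,270)],[(92,158),(97,265)],[(119,154),(124,264)],[(176,150),(182,260)],[(203,147),(209,258)],[(261,143),(268,252)]]
for i in F: a=q('fin',.04,i);print(f(a[1],a[0]))
s=q('strip',.004,[(643,110),(740,106),(767,374),(670,378)]);print(f(s[3],s[0]),f(s[2],s[1]))
s=q('hand',.051,[(727,240),(729,350)]);print(f(s[1],s[0]))
q('blade',.0065,[(700,132),(738,132),(738,206),(698,205)])
q('foot',.004,[(683,348),(759,352)])
q('tea',.07,[(318,38)])
W,p=pts('top0')
for n,(z0,z1) in {'fins':(.02,.06)}.items():
  m=np.zeros(W.shape[:2],bool);m[170:225,220:312]=1
  m&=(W[...,2]>z0)&(W[...,2]<z1); print(n,m.sum(),np.nanmean(W[m],0))
```

```text
lid [[0.6981, 0.0172], [0.7104, -0.2704], [0.5172, -0.2797], [0.503, 0.0061]] mean [ 0.6072 -0.1317  0.103 ]
(np.float64(0.1954), np.float64(3.3)) (np.float64(0.1934), np.float64(2.8)) (np.float64(0.2879), np.float64(92.4)) (np.float64(0.2862), np.float64(92.9))
bar [[0.4606, -0.0758], [0.4684, -0.2023]] mean [ 0.4645 -0.1391  0.094 ]
(np.float64(0.1267), np.float64(93.6))
fin [[0.6617, 0.3275], [0.5429, 0.3244]] mean [0.6023 0.3259 0.04  ]
(np.float64(0.1188), np.float64(1.5))
fin [[0.6623, 0.2655], [0.5449, 0.2632]] mean [0.6036 0.2643 0.04  ]
(np.float64(0.1175), np.float64(1.1))
fin [[0.665, 0.2361], [0.5443, 0.2344]] mean [0.6047 0.2353 0.04  ]
(np.float64(0.1207), np.float64(0.8))
fin [[0.6658, 0.1744], [0.5451, 0.1726]] mean [0.6054 0.1735 0.04  ]
(np.float64(0.1207), np.float64(0.9))
fin [[0.6674, 0.1452], [0.5456, 0.1439]] mean [0.6065 0.1446 0.04  ]
(np.float64(0.1217), np.float64(0.6))
fin [[0.6681, 0.0827], [0.5485, 0.0812]] mean [0.6083 0.0819 0.04  ]
(np.float64(0.1196), np.float64(0.7))
strip [[0.6915, -0.3416], [0.6903, -0.452], [0.3899, -0.4478], [0.3927, -0.3411]] mean [ 0.5411 -0.3956  0.004 ]
(np.float64(0.2988), np.float64(-0.1)) (np.float64(0.3004), np.float64(-0.8))
hand [[0.5307, -0.4066], [0.4134, -0.396]] mean [ 0.472  -0.4013  0.051 ]
(np.float64(0.1177), np.float64(-5.2))
blade [[0.6622, -0.4024], [0.6599, -0.4454], [0.5761, -0.4355], [0.5798, -0.3909]] mean [ 0.6195 -0.4185  0.0065]
foot [[0.4241, -0.3584], [0.4143, -0.4416]] mean [ 0.4192 -0.4     0.004 ]
tea [[0.7729, 0.0152]] mean [0.7729 0.0152 0.07  ]
fins 505 [0.60763422 0.2087451  0.03657817]
```

```bash
python3 -c "
from h import *
go([.42,.24,.25],[180,0,120])"
```

```text
shift [-0.6746 -0.6827 -0.0343] turn [-0.0005  0.0002  0.187 ] rows>= 8.0
```

```bash
python3 -m pendant '[{"dx":-0.075,"dy":-0.076,"dz":-0.004,"rz":0.02},{"dx":-0.15,"dy":-0.152,"dz":-0.008,"rz":0.042},{"dx":-0.225,"dy":-0.228,"dz":-0.012,"rz":0.063},{"dx":-0.3,"dy":-0.303,"dz":-0.016,"rz":0.083},{"dx":-0.375,"dy":-0.38,"dz":-0.019,"rz":0.104},{"dx":-0.45,"dy":-0.455,"dz":-0.023,"rz":0.125},{"dx":-0.525,"dy":-0.53,"dz":-0.027,"rz":0.146},{"dx":-0.6,"dy":-0.607,"dz":-0.031,"rz":0.167},{"dx":-0.675,"dy":-0.683,"dz":-0.034,"rz":0.187},{"dx":-0.675,"dy":-0.683,"dz":-0.034,"rz":0.187},{"dx":-0.675,"dy":-0.683,"dz":-0.034,"rz":0.187}]' 0.45; python3 -c "
from h import *
go([.462,-.139,.2],[180,0,93])"
```

```text
shift [-1.1891 -1.485   0.0921] turn [-4.00e-04  3.00e-04  3.37e-01] rows>= 16.0validation failed for argument at $[0]...
```

```bash
python3 -m pendant '[{"dx":-0.225,"dy":-0.228,"dz":-0.012,"rx":0,"ry":0,"rz":0.063},{"dx":-0.3,"dy":-0.303,"dz":-0.016,"rx":0,"ry":0,"rz":0.083},{"dx":-0.375,"dy":-0.38,"dz":-0.019,"rx":0,"ry":0,"rz":0.104},{"dx":-0.45,"dy":-0.455,"dz":-0.023,"rx":0,"ry":0,"rz":0.125},{"dx":-0.525,"dy":-0.53,"dz":-0.027,"rx":0,"ry":0,"rz":0.146},{"dx":-0.6,"dy":-0.607,"dz":-0.031,"rx":0,"ry":0,"rz":0.167},{"dx":-0.675,"dy":-0.683,"dz":-0.034,"rx":0,"ry":0,"rz":0.187},{"dx":-0.675,"dy":-0.683,"dz":-0.034,"rx":0,"ry":0,"rz":0.187},{"dx":-0.675,"dy":-0.683,"dz":-0.034,"rx":0,"ry":0,"rz":0.187},{"dx":-0.675,"dy":-0.683,"dz":-0.034,"rx":0,"ry":0,"rz":0.187},{"dx":-0.675,"dy":-0.683,"dz":-0.034,"rx":0,"ry":0,"rz":0.187},{"dx":-0.675,"dy":-0.683,"dz":-0.034,"rx":0,"ry":0,"rz":0.187}]' 0.45; python3 -c "
from h import *
go([.462,-.139,.2],[180,0,93])"
```

```text
time: 1.3
tcp_pos: [0.4197, 0.2417, 0.25]
tool_rot: [-180.0, -0.0, 120.1]
contact_force: [0.2, 0.2, -0.5]
finger_gap: 0.039
gripper_force: 0.0
shift [-0.8761 -0.3863  0.1251] turn [-1.000e-04 -0.000e+00  1.508e-01] rows>= 8.0
```

```bash
python3 -m pendant '[{"dx":-0.3,"dy":-0.13,"dz":0.04,"rx":0,"ry":0,"rz":0.05},{"dx":-0.6,"dy":-0.26,"dz":0.08,"rx":0,"ry":0,"rz":0.1},{"dx":-0.876,"dy":-0.386,"dz":0.125,"rx":0,"ry":0,"rz":0.151},{"dx":-0.876,"dy":-0.386,"dz":0.125,"rx":0,"ry":0,"rz":0.151},{"dx":-0.876,"dy":-0.386,"dz":0.125,"rx":0,"ry":0,"rz":0.151},{"dx":-0.876,"dy":-0.386,"dz":0.125,"rx":0,"ry":0,"rz":0.151},{"dx":-0.876,"dy":-0.386,"dz":0.125,"rx":0,"ry":0,"rz":0.151},{"dx":-0.876,"dy":-0.386,"dz":0.125,"rx":0,"ry":0,"rz":0.151},{"dx":-0.876,"dy":-0.386,"dz":0.125,"rx":0,"ry":0,"rz":0.151},{"dx":-0.876,"dy":-0.386,"dz":0.125,"rx":0,"ry":0,"rz":0.151},{"dx":-0.876,"dy":-0.386,"dz":0.125,"rx":0,"ry":0,"rz":0.151}]'; python3 -c "
from h import *
go([.462,-.139,.0855],[180,0,93])
grab('wrist','w0')"
```

```text
time: 2.4
tcp_pos: [0.4621, -0.1385, 0.2001]
tool_rot: [-180.0, -0.0, 93.0]
contact_force: [-0.3, -0.2, 0.7]
finger_gap: 0.0397
gripper_force: 0.0
shift [-1.500e-03 -1.000e-04  2.865e-01] turn [-0.0001 -0.0002 -0.0001] rows>= 3.0
```

View pics/w0.png

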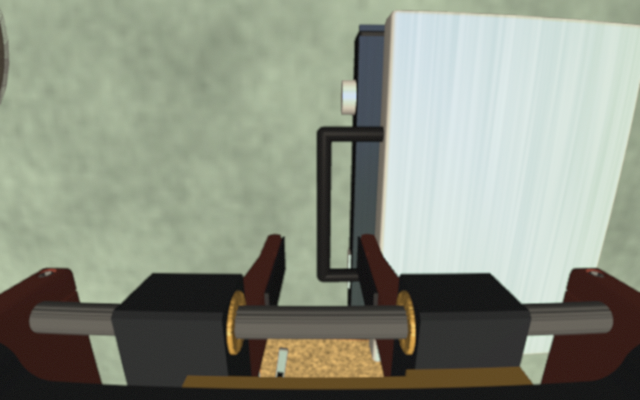

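The wrist view shows the bar from (324,135) to (324,278), with the finger tips at (283,240) and (365,240) on either side of it. I'll check the bar's position before descending.

```bash
python3 -c "
from h import *
W,p=pts('w0')
for u,v in [(324,140),(324,200),(324,275),(450,60),(450,200)]: print(u,v,W[v,u].round(4),px('w0',u,v,.0965).round(4))"
```

```text
324 140 [ 0.4619 -0.0848  0.105 ] [ 0.4621 -0.0855  0.0965]
324 200 [ 0.4645 -0.1316  0.1041] [ 0.4647 -0.1337  0.0965]
324 275 [ 0.4681 -0.1972  0.1047] [ 0.4685 -0.2017  0.0965]
450 60 [ 0.548  -0.0235  0.1069] [ 0.5518 -0.0217  0.0965]
450 200 [ 0.563  -0.1252  0.1086] [ 0.5682 -0.1282  0.0965]
```

```bash
python3 -m pendant '[{"dx":0,"dy":0.007,"dz":0.1,"rx":0,"ry":0,"rz":0},{"dx":0,"dy":0.007,"dz":0.2,"rx":0,"ry":0,"rz":0},{"dx":0,"dy":0.007,"dz":0.286,"rx":0,"ry":0,"rz":0},{"dx":0,"dy":0.007,"dz":0.286,"rx":0,"ry":0,"rz":0},{"dx":0,"dy":0.007,"dz":0.286,"rx":0,"ry":0,"rz":0}]'; python3 -m pendant '[{"dx":0,"dy":0,"dz":0,"rx":0,"ry":0,"rz":0},{"dx":0,"dy":0,"dz":0,"rx":0,"ry":0,"rz":0},{"dx":0,"dy":0,"dz":0,"rx":0,"ry":0,"rz":0},{"dx":0,"dy":0,"dz":0,"rx":0,"ry":0,"rz":0},{"dx":0,"dy":0,"dz":0,"rx":0,"ry":0,"rz":0},{"dx":0,"dy":0,"dz":0,"rx":0,"ry":0,"rz":0}]' 0.0
```

```text
time: 2.95
tcp_pos: [0.4647, -0.1394, 0.0863]
tool_rot: [-180.0, -0.0, 92.9]
contact_force: [-0.0, -0.9, 0.9]
finger_gap: 0.0395
gripper_force: 0.0
time: 3.55
tcp_pos: [0.4642, -0.1402, 0.086]
tool_rot: [-180.0, -0.0, 92.8]
contact_force: [-1.6, 0.9, 1.2]
finger_gap: 0.0112
gripper_force: 30.0
```

```bash
python3 -c "
import numpy as np
for a in range(0,80,6):
  f=lambda t:np.array([-.245*np.cos(t)+.0125*np.sin(t),.245*np.sin(t)+.0125*np.cos(t)])
  print(a,((f(np.radians(a))-f(0))/.4).round(3))"
```

```text
0 [0. 0.]
6 [0.007 0.064]
12 [0.02  0.127]
18 [0.04  0.188]
24 [0.066 0.246]
30 [0.098 0.302]
36 [0.135 0.354]
42 [0.178 0.402]
48 [0.226 0.445]
54 [0.278 0.483]
60 [0.333 0.515]
66 [0.392 0.541]
72 [0.453 0.561]
78 [0.516 0.574]
```

```bash
python3 -m pendant '[{"dx":0,"dy":0.007,"dz":-0.064,"rx":0,"ry":0,"rz":0},{"dx":0,"dy":0.02,"dz":-0.127,"rx":0,"ry":0,"rz":0},{"dx":0,"dy":0.04,"dz":-0.188,"rx":0,"ry":0,"rz":0},{"dx":0,"dy":0.066,"dz":-0.246,"rx":0,"ry":0,"rz":0},{"dx":0,"dy":0.098,"dz":-0.302,"rx":0,"ry":0,"rz":0},{"dx":0,"dy":0.135,"dz":-0.354,"rx":0,"ry":0,"rz":0},{"dx":0,"dy":0.178,"dz":-0.402,"rx":0,"ry":0,"rz":0},{"dx":0,"dy":0.226,"dz":-0.445,"rx":0,"ry":0,"rz":0},{"dx":0,"dy":0.278,"dz":-0.483,"rx":0,"ry":0,"rz":0},{"dx":0,"dy":0.333,"dz":-0.515,"rx":0,"ry":0,"rz":0},{"dx":0,"dy":0.392,"dz":-0.541,"rx":0,"ry":0,"rz":0},{"dx":0,"dy":0.445,"dz":-0.56,"rx":0,"ry":0,"rz":0}]'; python3 -m pendant '[{"dx":0,"dy":0,"dz":0,"rx":0,"ry":0,"rz":0},{"dx":0,"dy":0,"dz":0,"rx":0,"ry":0,"rz":0}]'
```

```text
time: 4.75
tcp_pos: [0.6415, -0.1313, 0.3087]
tool_rot: [-179.7, -0.0, 92.8]
contact_force: [-2.6, -0.2, -6.5]
finger_gap: 0.0114
gripper_force: 30.0
time: 4.95
tcp_pos: [0.6428, -0.1314, 0.309]
tool_rot: [179.9, 0.0, 92.8]
contact_force: [4.4, -0.6, -7.0]
finger_gap: 0.0112
gripper_force: 30.0
```

```bash
python3 -m pendant '[{"dx":0,"dy":0,"dz":0,"rx":0,"ry":0,"rz":0},{"dx":0,"dy":0,"dz":0,"rx":0,"ry":0,"rz":0},{"dx":0,"dy":0,"dz":0,"rx":0,"ry":0,"rz":0},{"dx":0,"dy":0,"dz":0,"rx":0,"ry":0,"rz":0},{"dx":0,"dy":0,"dz":-0.08,"rx":0,"ry":0,"rz":0},{"dx":0,"dy":0,"dz":-0.18,"rx":0,"ry":0,"rz":0},{"dx":0,"dy":-0.1,"dz":-0.18,"rx":0,"ry":0,"rz":0},{"dx":0,"dy":-0.2,"dz":-0.18,"rx":0,"ry":0,"rz":0},{"dx":0,"dy":-0.3,"dz":-0.18,"rx":0,"ry":0,"rz":0},{"dx":0,"dy":-0.4,"dz":-0.18,"rx":0,"ry":0,"rz":0},{"dx":0,"dy":-0.5,"dz":-0.18,"rx":0,"ry":0,"rz":0},{"dx":0,"dy":-0.6,"dz":-0.18,"rx":0,"ry":0,"rz":0}]' 0.4
python3 - <<'E'
from h import *
go([.5,-.404,.2],[180,0,-5])
go([.5,-.404,.2],[180,0,175])
grab('top','top1');grab('scene','sc1')
a=cv2.resize(cv2.imread('pics/top1.png')[120:270,310:480],None,fx=3,fy=3,interpolation=cv2.INTER_CUBIC);cv2.imwrite('pics/c2.png',a)
E
```

```text
time: 6.15
tcp_pos: [0.4007, -0.1436, 0.3817]
tool_rot: [180.0, -0.0, 92.8]
contact_force: [-0.1, -0.3, -0.5]
finger_gap: 0.0349
gripper_force: 0.0
shift [-0.6626  0.2158  0.4542] turn [ 0.000e+00 -2.000e-04  5.434e-01] rows>= 12.0
shift [-0.6626  0.2158  0.4542] turn [ 2.000e-04  0.000e+00 -4.566e-01] rows>= 10.0
```

View pics/c2.png

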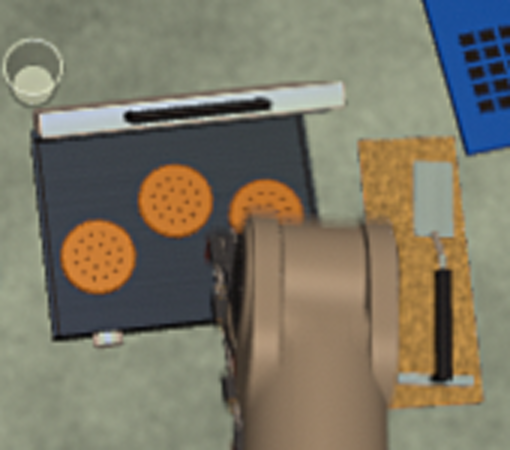

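View pics/sc1.png

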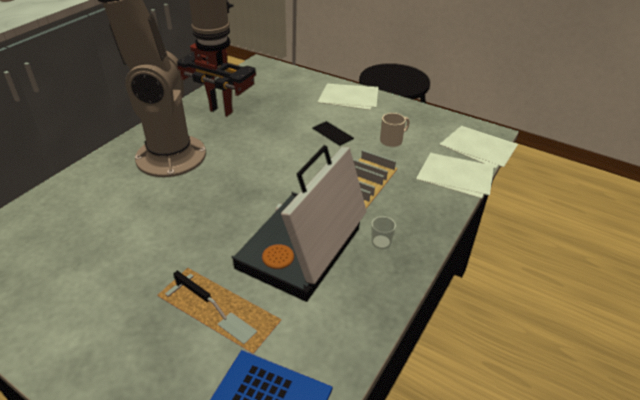

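The lid stands at about 70° and three rounds are visible. In the crop (3x, offset 310,120) they are at (99,256), (175,201) and about (266,216), the last half hidden. The spatula has not moved.

Run:
```python
from h import *
f=lambda a,b,z:px('top1',310+(a+.5)/3-.5,120+(b+.5)/3-.5,z)
g=np.array([.602,-.132]); r=np.radians(3); M=np.array([[np.cos(r),np.sin(r)],[-np.sin(r),np.cos(r)]])
for a,b in [(99,256),(175,201),(266,216)]:
  p=f(a,b,.063); print(p.round(4),'grill',(M@(p[:2]-g)).round(4))
for a,b in [(44,137),(54,338)]: p=f(a,b,.056);print('rim',p.round(4),(M@(p[:2]-g)).round(4))
for a,b in [(302,117),(318,210)]: p=f(a,b,.056);print('rimR',p.round(4),(M@(p[:2]-g)).round(4))
for n,a,b in [('ha',443,270),('hb',442,378)]: print(n,f(a,b,.051).round(4))
```

```text
[ 0.5646 -0.0421  0.063 ] grill [-0.0326  0.0917]
[ 0.6192 -0.1262  0.063 ] grill [0.0175 0.0049]
[ 0.5974 -0.2212  0.063 ] grill [-0.0092 -0.0888]
rim [0.6993 0.0077 0.056 ] [0.1045 0.1344]
rim [0.4818 0.01   0.056 ] [-0.1126  0.1481]
rimR [ 0.7061 -0.2713  0.056 ] [ 0.0966 -0.1446]
rimR [ 0.6024 -0.2785  0.056 ] [-0.0073 -0.1463]
ha [ 0.5306 -0.4076  0.051 ]
hb [ 0.4156 -0.394   0.051 ]
```

```bash
python3 -m pendant '[{"dx":-0.05,"dy":0.02,"dz":0.04,"rx":0,"ry":0,"rz":0.047},{"dx":-0.11,"dy":0.036,"dz":0.08,"rx":0,"ry":0,"rz":0.094},{"dx":-0.17,"dy":0.054,"dz":0.12,"rx":0,"ry":0,"rz":0.141},{"dx":-0.22,"dy":0.072,"dz":0.16,"rx":0,"ry":0,"rz":0.188},{"dx":-0.28,"dy":0.09,"dz":0.2,"rx":0,"ry":0,"rz":0.235},{"dx":-0.33,"dy":0.108,"dz":0.24,"rx":0,"ry":0,"rz":0.282},{"dx":-0.39,"dy":0.126,"dz":0.27,"rx":0,"ry":0,"rz":0.329},{"dx":-0.44,"dy":0.144,"dz":0.3,"rx":0,"ry":0,"rz":0.376},{"dx":-0.5,"dy":0.162,"dz":0.34,"rx":0,"ry":0,"rz":0.42},{"dx":-0.55,"dy":0.18,"dz":0.38,"rx":0,"ry":0,"rz":0.46},{"dx":-0.61,"dy":0.2,"dz":0.42,"rx":0,"ry":0,"rz":0.505},{"dx":-0.665,"dy":0.218,"dz":0.454,"rx":0,"ry":0,"rz":0.545}]' 0.5; python3 -m pendant '[{"dx":0,"dy":0,"dz":0,"rx":0,"ry":0,"rz":0},{"dx":0,"dy":0,"dz":0,"rx":0,"ry":0,"rz":0},{"dx":0,"dy":0,"dz":0,"rx":0,"ry":0,"rz":0}]';  python3 - <<'E'
from h import *
go([.502,-.404,.039],[180,0,-5.5])
print(arm.observe()['q'].round(1)); grab('wrist','w1')
E
```

```text
time: 7.45
tcp_pos: [0.5037, -0.4056, 0.1989]
tool_rot: [180.0, 0.0, -5.5]
contact_force: [-0.3, -0.7, -0.6]
finger_gap: 0.0437
gripper_force: 0.0
time: 7.75
tcp_pos: [0.503, -0.4043, 0.2007]
tool_rot: [-180.0, -0.0, -5.2]
contact_force: [-1.3, -1.1, 0.1]
finger_gap: 0.044
gripper_force: 0.0
shift [-2.800e-03 -4.000e-04  4.042e-01] turn [-0.     -0.0002  0.0019] rows>= 4.0
[ -1.5  35.4  51.8  97.9 -31.   62.1 -35.1]
```

View pics/w1.png

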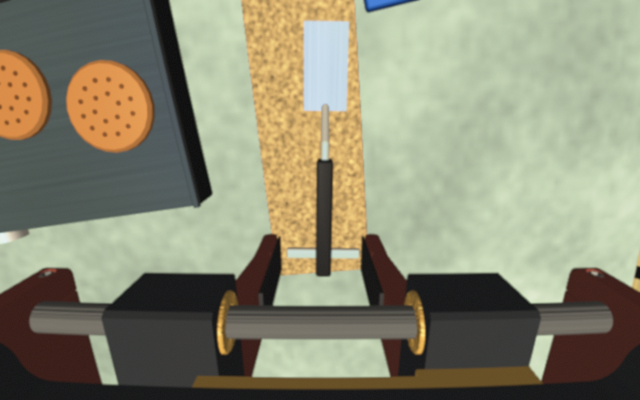

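The spatula handle lies between the fingers, from (324,160) to (323,275), and the right-hand round is at (109,105).

```bash
python3 - <<'E'
from h import *
for u,v,z in [(324,160,.055),(323,274,.055),(304,20,.0065),(348,20,.0065),(109,100,.063)]: print(px('w1',u,v,z).round(4))
E
python3 -m pendant '[{"dx":-0.003,"dy":0,"dz":0.1,"rx":0,"ry":0,"rz":0.002},{"dx":-0.003,"dy":0,"dz":0.2,"rx":0,"ry":0,"rz":0.002},{"dx":-0.003,"dy":0,"dz":0.3,"rx":0,"ry":0,"rz":0.002},{"dx":-0.003,"dy":0,"dz":0.37,"rx":0,"ry":0,"rz":0.002},{"dx":-0.003,"dy":0,"dz":0.404,"rx":0,"ry":0,"rz":0.002},{"dx":-0.003,"dy":0,"dz":0.404,"rx":0,"ry":0,"rz":0.002},{"dx":-0.003,"dy":0,"dz":0.404,"rx":0,"ry":0,"rz":0.002}]'; python3 -m pendant '[{"dx":0,"dy":0,"dz":0,"rx":0,"ry":0,"rz":0},{"dx":0,"dy":0,"dz":0,"rx":0,"ry":0,"rz":0},{"dx":0,"dy":0,"dz":0,"rx":0,"ry":0,"rz":0},{"dx":0,"dy":0,"dz":0,"rx":0,"ry":0,"rz":0},{"dx":0,"dy":0,"dz":0,"rx":0,"ry":0,"rz":0},{"dx":0,"dy":0,"dz":0,"rx":0,"ry":0,"rz":0}]' 0.0
```

```text
[ 0.5352 -0.4111  0.055 ]
[ 0.4192 -0.4     0.055 ]
[ 0.6665 -0.4036  0.0065]
[ 0.6627 -0.4463  0.0065]
[ 0.6069 -0.2284  0.063 ]
time: 8.5
tcp_pos: [0.5023, -0.4051, 0.0402]
tool_rot: [179.9, -0.1, -5.6]
contact_force: [0.2, -0.3, 1.5]
finger_gap: 0.0438
gripper_force: 0.0
time: 9.1
tcp_pos: [0.5018, -0.4053, 0.0394]
tool_rot: [179.9, -0.1, -5.7]
contact_force: [-1.3, -0.1, 5.5]
finger_gap: 0.0158
gripper_force: 30.0
```

```bash
python3 -m pendant '[{"dx":0,"dy":0,"dz":-0.05,"rx":0,"ry":0,"rz":0},{"dx":0,"dy":0,"dz":-0.12,"rx":0,"ry":0,"rz":0},{"dx":0,"dy":0,"dz":-0.22,"rx":0,"ry":0,"rz":0},{"dx":0,"dy":0,"dz":-0.32,"rx":0,"ry":0,"rz":0},{"dx":0,"dy":0,"dz":-0.32,"rx":0,"ry":0,"rz":0},{"dx":0,"dy":0,"dz":-0.32,"rx":0,"ry":0,"rz":0}]'
python3 - <<'E'
from h import *
grab('wrist','w2'); grab('top','top2'); grab('scene','sc2')
a=cv2.resize(cv2.imread('pics/top2.png')[120:270,310:480],None,fx=3,fy=3,interpolation=cv2.INTER_CUBIC)
b=cv2.imread('pics/w2.png'); c=np.zeros((600,790,3),np.uint8); c[:450,:510]=a; b=cv2.resize(b,(450,281)); c[300:300+281,340:]=b; cv2.imwrite('pics/c3.png',c)
go([.3565,-.053,.16],[180,0,3])
E
```

```text
time: 9.7
tcp_pos: [0.5017, -0.4041, 0.1667]
tool_rot: [-180.0, -0.0, -5.6]
contact_force: [0.3, 0.2, -1.4]
finger_gap: 0.016
gripper_force: 30.0
shift [-0.445  -0.8364  0.0147] turn [-0.0007  0.0008 -0.0479] rows>= 8.0
```

View pics/c3.png

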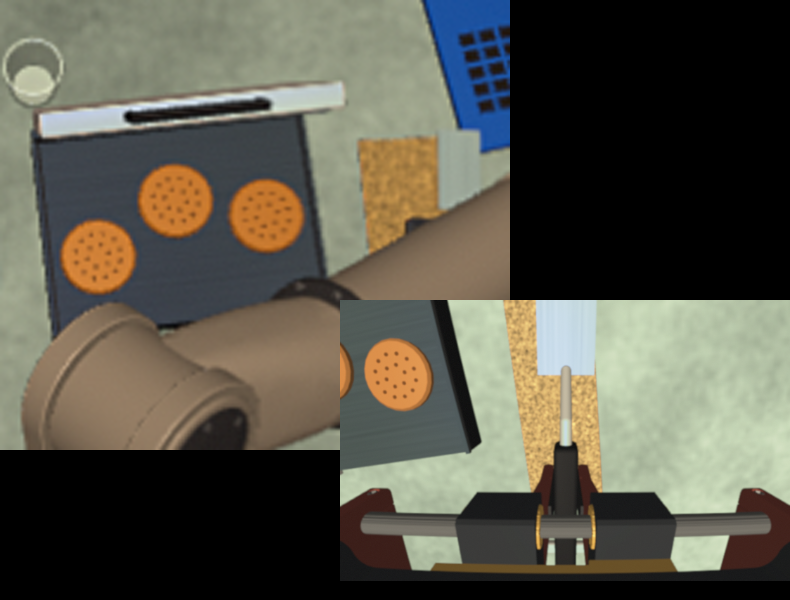

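```bash
cat >> h.py <<'E'
L=.163;U=.0354
def tip(gx,gy,z,yaw,pitch=0,frame='g'):  # tip pose (grill/rack/world frame) -> TCP and go()
    o,a={'g':((.602,-.132),3.),'w':((0,0),0.)}[frame]
    c=np.array([*o,0])+R.from_euler('z',a,degrees=True).apply([gx,gy,z])
    Q=R.from_euler('xyz',[180,pitch,yaw],degrees=True)
    t=c-Q.apply([L,0,U]); print('tcp',t.round(4)); go(t,[180,pitch,yaw])
def tipnow(f='g'):
    s=arm.observe(); t=s['tcp_pos']+R.from_euler('xyz',s['tool_rot'],degrees=True).apply([L,0,U]); print('tip world',t.round(4),'grill',R.from_euler('z',-3,degrees=True).apply(t-[.602,-.132,0]).round(4),'rot',s['tool_rot'].round(1),'q',s['q'].round(),'F',s['contact_force'].round(1),'t',s['time'])
E
python3 -c "
from h import *
tip(-.075,-.090,.075,3,1.5)"
```

```text
tcp [ 0.37   -0.2343  0.1147]
shift [-0.3667 -0.3885  0.127 ] turn [-0.0013 -0.0075 -0.0479] rows>= 5.0
```

```bash
python3 -m pendant '[{"dx":-0.09,"dy":-0.02,"dz":0,"rx":0,"ry":0,"rz":0},{"dx":-0.18,"dy":-0.08,"dz":0,"rx":0,"ry":0,"rz":-0.02},{"dx":-0.27,"dy":-0.18,"dz":0.02,"rx":0,"ry":0,"rz":-0.048},{"dx":-0.367,"dy":-0.28,"dz":0.05,"rx":-0.001,"ry":-0.0075,"rz":-0.048},{"dx":-0.367,"dy":-0.36,"dz":0.08,"rx":-0.001,"ry":-0.0075,"rz":-0.048},{"dx":-0.367,"dy":-0.388,"dz":0.127,"rx":-0.001,"ry":-0.0075,"rz":-0.048},{"dx":-0.367,"dy":-0.388,"dz":0.127,"rx":-0.001,"ry":-0.0075,"rz":-0.048},{"dx":-0.367,"dy":-0.388,"dz":0.127,"rx":-0.001,"ry":-0.0075,"rz":-0.048},{"dx":-0.367,"dy":-0.388,"dz":0.127,"rx":-0.001,"ry":-0.0075,"rz":-0.048}]'; python3 -c "
from h import *
tipnow();tip(-.075,-.090,.051,3,1.5);grab('wrist','w3')
for u,v,z in [(300,100,.0)]: pass"
```

```text
time: 10.75
tcp_pos: [0.371, -0.2374, 0.1164]
tool_rot: [179.8, 1.3, 2.9]
contact_force: [0.1, -0.5, -1.5]
finger_gap: 0.0158
gripper_force: 30.0
tip world [ 0.5329 -0.2293  0.0773] grill [-0.074  -0.0935  0.0773] rot [179.8   1.3   2.9] q [-19.  23.  53. 128. -27.  42. -34.] F [ 0.1 -0.5 -1.5] t 10.75
tcp [ 0.37   -0.2343  0.0907]
shift [-0.0006 -0.008   0.0644] turn [ 0.0009 -0.001  -0.0006] rows>= 1.0
```

View pics/w3.png

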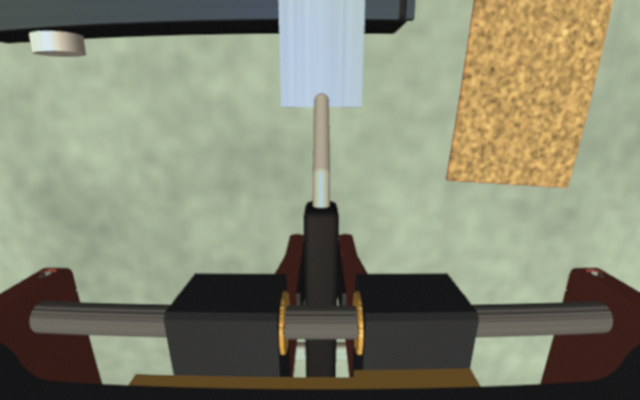

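The blade tip runs out of the top of the wrist view, with its rear edge at v=105 and straight in the grip. I'll descend by contact force instead.

```bash
python3 -m pendant '[{"dx":0,"dy":-0.008,"dz":0.03,"rx":0,"ry":0,"rz":0},{"dx":0,"dy":-0.008,"dz":0.055,"rx":0,"ry":0,"rz":0},{"dx":0,"dy":-0.008,"dz":0.06,"rx":0,"ry":0,"rz":0},{"dx":0,"dy":-0.008,"dz":0.06,"rx":0,"ry":0,"rz":0}]' ; python3 -c "
from h import *
tipnow()"; python3 -m pendant '[{"dx":0,"dy":0,"dz":0.0025,"rx":0,"ry":0,"rz":0},{"dx":0,"dy":0,"dz":0.005,"rx":0,"ry":0,"rz":0},{"dx":0,"dy":0,"dz":0.005,"rx":0,"ry":0,"rz":0}]' ; python3 -c "
from h import *
tipnow()"
```

```text
time: 11.2
tcp_pos: [0.3694, -0.2327, 0.0913]
tool_rot: [179.9, 1.4, 3.0]
contact_force: [-0.2, -0.8, -1.5]
finger_gap: 0.0159
gripper_force: 30.0
tip world [ 0.5312 -0.2243  0.0518] grill [-0.0755 -0.0885  0.0518] rot [179.9   1.4   3. ] q [-16.  26.  50. 129. -31.  39. -32.] F [-0.2 -0.8 -1.5] t 11.2
time: 11.5
tcp_pos: [0.37, -0.2326, 0.0899]
tool_rot: [179.9, 1.3, 3.0]
contact_force: [0.5, -0.3, -1.3]
finger_gap: 0.016
gripper_force: 30.0
tip world [ 0.5319 -0.2242  0.0507] grill [-0.0748 -0.0884  0.0507] rot [179.9   1.3   3. ] q [-16.  26.  49. 129. -31.  38. -31.] F [ 0.5 -0.3 -1.3] t 11.5
```

```bash
python3 -m pendant '[{"dx":0,"dy":0,"dz":0.003,"rx":0,"ry":0,"rz":0},{"dx":0,"dy":0,"dz":0.003,"rx":0,"ry":0,"rz":0}]' | grep -A3 pos; python3 -m pendant '[{"dx":0,"dy":0,"dz":0.003,"rx":0,"ry":0,"rz":0},{"dx":0,"dy":0,"dz":0.003,"rx":0,"ry":0,"rz":0}]' | grep -A3 pos
```

```text
tcp_pos: [0.3701, -0.2327, 0.0887]
tool_rot: [179.9, 1.3, 3.0]
contact_force: [-0.4, -0.0, -0.8]
finger_gap: 0.0158
tcp_pos: [0.3699, -0.2328, 0.0875]
tool_rot: [179.9, 1.3, 3.0]
contact_force: [-1.5, -0.5, 1.5]
finger_gap: 0.0157
```

```bash
python3 -m pendant '[{"dx":0.02,"dy":0,"dz":-0.001,"rx":0,"ry":0,"rz":0},{"dx":0.04,"dy":0,"dz":-0.002,"rx":0,"ry":0,"rz":0},{"dx":0.06,"dy":0,"dz":-0.002,"rx":0,"ry":0,"rz":0},{"dx":0.08,"dy":0,"dz":-0.003,"rx":0,"ry":0,"rz":0},{"dx":0.1,"dy":0,"dz":-0.003,"rx":0,"ry":0,"rz":0},{"dx":0.12,"dy":0,"dz":-0.004,"rx":0,"ry":0,"rz":0},{"dx":0.14,"dy":0,"dz":-0.004,"rx":0,"ry":0,"rz":0},{"dx":0.16,"dy":0,"dz":-0.005,"rx":0,"ry":0,"rz":0},{"dx":0.18,"dy":0,"dz":-0.005,"rx":0,"ry":0,"rz":0},{"dx":0.2,"dy":0,"dz":-0.006,"rx":0,"ry":0,"rz":0},{"dx":0.22,"dy":0,"dz":-0.006,"rx":0,"ry":0,"rz":0},{"dx":0.22,"dy":0,"dz":-0.006,"rx":0,"ry":0,"rz":0}]' ; python3 -c "
from h import *
tipnow();grab('top','top3')
a=cv2.resize(cv2.imread('pics/top3.png')[120:270,310:480],None,fx=3,fy=3,interpolation=cv2.INTER_CUBIC)
b=grab('scene','sc3')[0][190:310,200:400]; b=cv2.resize(b,None,fx=2.5,fy=2.5)
c=np.zeros((590,795,3),np.uint8);c[:450,:510]=a;c[290:590,295:795]=b;cv2.imwrite('pics/c4.png',c)
"
```

```text
time: 13.1
tcp_pos: [0.4595, -0.2279, 0.0878]
tool_rot: [179.9, 1.3, 3.1]
contact_force: [0.6, 0.6, -0.5]
finger_gap: 0.016
gripper_force: 30.0
tip world [ 0.6215 -0.2192  0.0488] grill [ 0.0149 -0.0881  0.0488] rot [179.9   1.3   3.1] q [-17.  32.  47. 120. -33.  43. -35.] F [ 0.6  0.6 -0.5] t 13.1
```

View pics/c4.png

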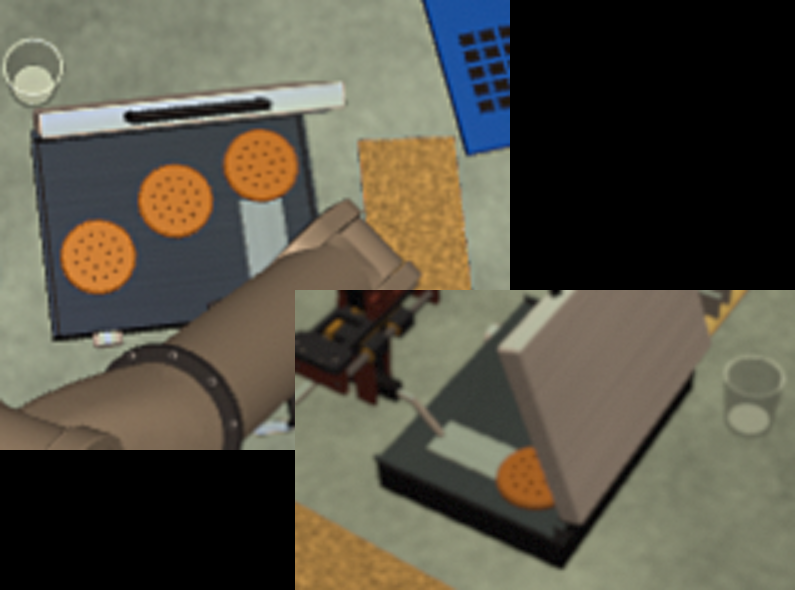

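The blade is pushing the right round straight back. The round is at (261,164) in the crop and the blade axis is in line with it. I'll continue to the back wall.

```bash
python3 -m pendant '[{"dx":0.018,"dy":0,"dz":0,"rx":0,"ry":0,"rz":0},{"dx":0.036,"dy":0,"dz":-0.001,"rx":0,"ry":0,"rz":0},{"dx":0.054,"dy":0,"dz":-0.001,"rx":0,"ry":0,"rz":0},{"dx":0.072,"dy":0,"dz":-0.002,"rx":0,"ry":0,"rz":0},{"dx":0.09,"dy":0,"dz":-0.002,"rx":0,"ry":0,"rz":0},{"dx":0.108,"dy":0,"dz":-0.003,"rx":0,"ry":0,"rz":0},{"dx":0.126,"dy":0,"dz":-0.003,"rx":0,"ry":0,"rz":0},{"dx":0.144,"dy":0,"dz":-0.004,"rx":0,"ry":0,"rz":0},{"dx":0.16,"dy":0,"dz":-0.004,"rx":0,"ry":0,"rz":0},{"dx":0.178,"dy":0,"dz":-0.005,"rx":0,"ry":0,"rz":0},{"dx":0.195,"dy":0,"dz":-0.005,"rx":0,"ry":0,"rz":0},{"dx":0.195,"dy":0,"dz":-0.005,"rx":0,"ry":0,"rz":0}]' ; python3 -c "
from h import *
tipnow();grab('top','top4')
a=cv2.resize(cv2.imread('pics/top4.png')[120:270,310:480],None,fx=3,fy=3,interpolation=cv2.INTER_CUBIC)
b=grab('scene','sc4')[0][190:310,200:400]; b=cv2.resize(b,None,fx=2.5,fy=2.5)
c=np.zeros((590,795,3),np.uint8);c[:450,:510]=a;c[290:590,295:795]=b;cv2.imwrite('pics/c5.png',c)
"
```

```text
time: 14.4
tcp_pos: [0.5374, -0.2236, 0.0879]
tool_rot: [179.9, 1.3, 3.1]
contact_force: [-0.0, -0.4, -0.8]
finger_gap: 0.0156
gripper_force: 30.0
tip world [ 0.6993 -0.2151  0.0489] grill [ 0.0929 -0.088   0.0489] rot [179.9   1.3   3.1] q [-16.  38.  45. 110. -35.  48. -39.] F [-0.  -0.4 -0.8] t 14.4
```

View pics/c5.png

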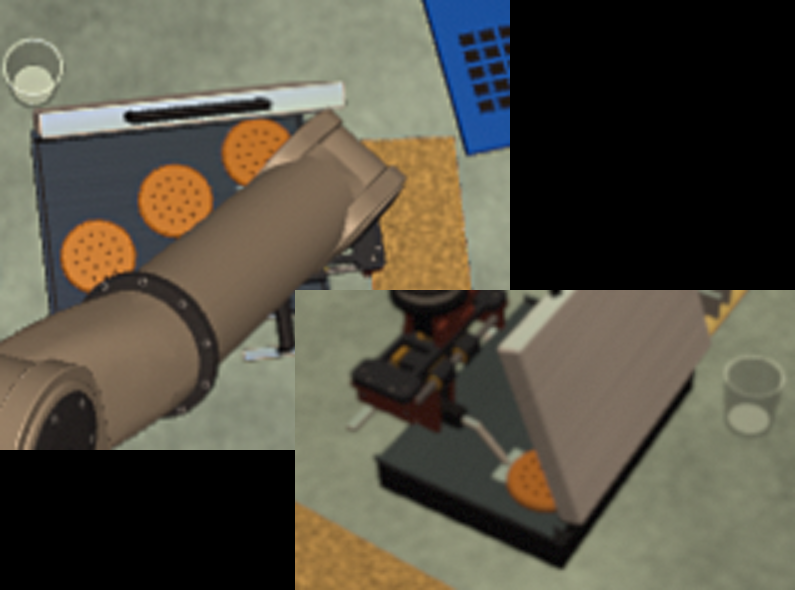

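The round at (258,153) stopped at the back wall while the tip advanced to grill x = 0.093, so the blade is under it. I'll level the blade, lift and back out.

```bash
cat >> h.py <<'E'
def rounds(n='t',z=.063):
    p,_=grab('top',n); hsv=cv2.cvtColor(p,cv2.COLOR_BGR2HSV); m=cv2.inRange(hsv,(5,130,120),(18,255,255))
    m=cv2.morphologyEx(m,cv2.MORPH_CLOSE,np.ones((5,5)))
    for c in cv2.findContours(m,0,2)[0]:
        if cv2.contourArea(c)>100:
            (u,v),r=cv2.minEnclosingCircle(c); q=px(n,u,v,z); print('round px',round(u),round(v),'r',round(r,1),'area',cv2.contourArea(c),q[:2].round(4),'grill',R.from_euler('z',-3,degrees=True).apply(q-[.602,-.132,0])[:2].round(4))
E
python3 -m pendant '[{"dx":0,"dy":0,"dz":-0.01,"rx":0,"ry":0.004,"rz":0},{"dx":0,"dy":0,"dz":-0.02,"rx":0,"ry":0.008,"rz":0},{"dx":0,"dy":0,"dz":-0.03,"rx":0,"ry":0.01,"rz":0},{"dx":-0.005,"dy":0,"dz":-0.04,"rx":0,"ry":0.01,"rz":0},{"dx":-0.015,"dy":0,"dz":-0.05,"rx":0,"ry":0.01,"rz":0},{"dx":-0.03,"dy":0,"dz":-0.06,"rx":0,"ry":0.01,"rz":0},{"dx":-0.05,"dy":0,"dz":-0.07,"rx":0,"ry":0.01,"rz":0},{"dx":-0.08,"dy":0,"dz":-0.08,"rx":0,"ry":0.01,"rz":0},{"dx":-0.11,"dy":0,"dz":-0.09,"rx":0,"ry":0.01,"rz":0},{"dx":-0.14,"dy":0,"dz":-0.1,"rx":0,"ry":0.01,"rz":0},{"dx":-0.17,"dy":0,"dz":-0.11,"rx":0,"ry":0.01,"rz":0},{"dx":-0.19,"dy":0,"dz":-0.12,"rx":0,"ry":0.01,"rz":0}]' ; python3 -c "
from h import *
tipnow();rounds('t1'); 
p,_=grab('scene','sc5')
tip(.620,.108,.11,1.1,-.5,'w')"
```

```text
time: 15.7
tcp_pos: [0.4594, -0.2278, 0.138]
tool_rot: [180.0, -0.4, 2.9]
contact_force: [-0.2, -0.4, -2.1]
finger_gap: 0.0155
gripper_force: 30.0
tip world [ 0.6224 -0.2195  0.1038] grill [ 0.0158 -0.0884  0.1038] rot [180.   -0.4   2.9] q [-20.  27.  51. 119. -29.  47. -39.] F [-0.2 -0.4 -2.1] t 15.7
round px 342 205 r 12.4 area 443.5 [ 0.5645 -0.0407] grill [-0.0327  0.0931]
round px 402 190 r 12.7 area 463.5 [ 0.6027 -0.2334] grill [-0.0046 -0.1013]
round px 368 186 r 12.3 area 434.0 [ 0.6202 -0.1264] grill [0.0185 0.0046]
round px 450 210 r 47.4 area 2122.5 [ 0.5287 -0.3805] grill [-0.0862 -0.2444]
tcp [0.4567 0.1049 0.144 ]
shift [ 0.0345 -0.8315 -0.0146] turn [0.0002 0.0001 0.0101] rows>= 7.0
```

The round is on the blade: the force rose 0.7 N and its centre is 33 mm behind the tip. I'll carry it across gently.

```bash
python3 -m pendant '[{"dx":0,"dy":-0.012,"dz":0,"rx":0,"ry":0,"rz":0},{"dx":0,"dy":-0.036,"dz":0,"rx":0,"ry":0,"rz":0},{"dx":0,"dy":-0.07,"dz":0,"rx":0,"ry":0,"rz":0},{"dx":0,"dy":-0.115,"dz":0,"rx":0,"ry":0,"rz":0},{"dx":0,"dy":-0.165,"dz":0,"rx":0,"ry":0,"rz":0},{"dx":0,"dy":-0.215,"dz":0,"rx":0,"ry":0,"rz":0},{"dx":0,"dy":-0.265,"dz":0,"rx":0,"ry":0,"rz":0},{"dx":0,"dy":-0.315,"dz":0,"rx":0,"ry":0,"rz":0},{"dx":0,"dy":-0.36,"dz":0,"rx":0,"ry":0,"rz":0},{"dx":0,"dy":-0.394,"dz":0,"rx":0,"ry":0,"rz":0},{"dx":0,"dy":-0.415,"dz":0,"rx":0,"ry":0,"rz":0},{"dx":0,"dy":-0.42,"dz":0,"rx":0,"ry":0,"rz":0}]';  python3 -c "
from h import *
tipnow();
tip(.641,.115,.11,1.1,-.5,'w')"
```

```text
time: 17.0
tcp_pos: [0.4523, -0.0585, 0.1373]
tool_rot: [179.9, -0.4, 3.1]
contact_force: [-0.3, -0.2, -1.6]
finger_gap: 0.0157
gripper_force: 30.0
tip world [ 0.6153 -0.0496  0.1031] grill [0.0176 0.0816 0.1031] rot [179.9  -0.4   3.1] q [-46.  22.  56. 126. -27.  44. -59.] F [-0.3 -0.2 -1.6] t 17.0
tcp [0.4777 0.1119 0.144 ]
shift [ 0.087  -0.4218 -0.0166] turn [0.0003 0.0005 0.0113] rows>= 4.0
```

```bash
python3 -m pendant '[{"dx":0,"dy":-0.012,"dz":-0.001,"rx":0,"ry":0,"rz":0},{"dx":0,"dy":-0.036,"dz":-0.005,"rx":0,"ry":0,"rz":0},{"dx":0,"dy":-0.07,"dz":-0.01,"rx":0,"ry":0,"rz":0},{"dx":0,"dy":-0.115,"dz":-0.017,"rx":0,"ry":0,"rz":0},{"dx":0,"dy":-0.165,"dz":-0.017,"rx":0,"ry":0,"rz":0.002},{"dx":0,"dy":-0.215,"dz":-0.017,"rx":0,"ry":0,"rz":0.004},{"dx":0.005,"dy":-0.265,"dz":-0.017,"rx":0,"ry":0,"rz":0.006},{"dx":0.02,"dy":-0.315,"dz":-0.017,"rx":0,"ry":0,"rz":0.008},{"dx":0.045,"dy":-0.36,"dz":-0.017,"rx":0,"ry":0,"rz":0.011},{"dx":0.07,"dy":-0.394,"dz":-0.017,"rx":0,"ry":0,"rz":0.011},{"dx":0.083,"dy":-0.415,"dz":-0.017,"rx":0,"ry":0,"rz":0.011},{"dx":0.087,"dy":-0.422,"dz":-0.017,"rx":0,"ry":0,"rz":0.011}]';  python3 -m pendant '[{"dx":0,"dy":0,"dz":0,"rx":0,"ry":0,"rz":0},{"dx":0,"dy":0,"dz":0,"rx":0,"ry":0,"rz":0}]' >/dev/null; python3 -c "
from h import *
tipnow();rounds('t2',.127)
tip(.641,.115,.050,1.1,-.5,'w')"
```

```text
time: 18.2
tcp_pos: [0.4787, 0.111, 0.1443]
tool_rot: [179.9, -0.5, 1.1]
contact_force: [-0.0, -0.3, -2.5]
finger_gap: 0.0159
gripper_force: 30.0
tip world [0.6409 0.112  0.11  ] grill [0.0516 0.2417 0.11  ] rot [179.9  -0.4   0.9] q [-64.  25.  56. 122. -29.  47. -80.] F [-0.3  0.4 -2.5] t 18.4
round px 342 205 r 12.4 area 445.0 [ 0.5512 -0.0375] grill [-0.0458  0.097 ]
round px 294 188 r 13.5 area 323.5 [0.6142 0.1061] grill [0.0247 0.2371]
round px 368 186 r 12.3 area 436.5 [ 0.6049 -0.12  ] grill [0.0036 0.0118]
round px 450 210 r 47.4 area 2722.5 [ 0.5169 -0.3637] grill [-0.0972 -0.2269]
tcp [0.4777 0.1119 0.084 ]
shift [-0.0008 -0.0063  0.1508] turn [ 0.0004  0.0005 -0.0009] rows>= 2.0
```

```bash
python3 -c "
import cv2
a=cv2.imread('pics/t2.png')[165:250,215:340]; cv2.imwrite('pics/c6.png',cv2.resize(a,None,fx=6,fy=6,interpolation=cv2.INTER_CUBIC))"
```

```text
(no output)
```

View pics/c6.png

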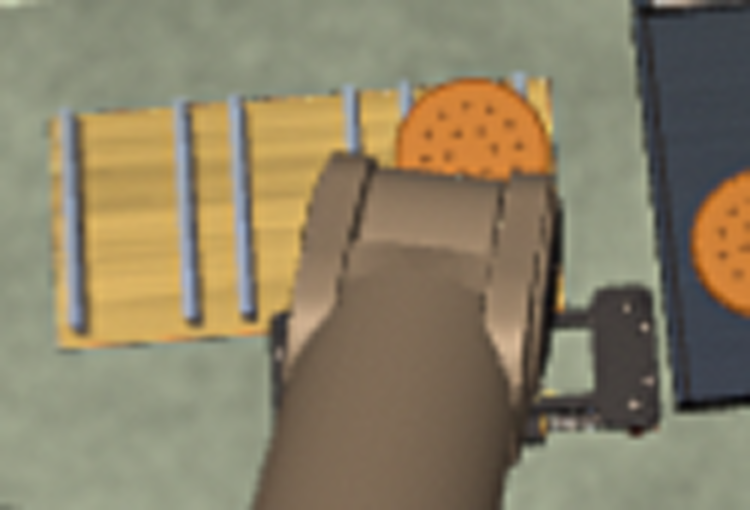

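The round is at crop (474,153) on the blade, over the right-hand bay between the fins at u = 405 and u = 519. It sits about 3 mm to the right, so I'll lower with a 3 mm shift to the left.

```bash
python3 -m pendant '[{"dx":0,"dy":-0.004,"dz":0.01,"rx":0,"ry":0,"rz":-0.001},{"dx":0,"dy":-0.009,"dz":0.03,"rx":0,"ry":0,"rz":-0.001},{"dx":0,"dy":-0.009,"dz":0.06,"rx":0,"ry":0,"rz":-0.001},{"dx":0,"dy":-0.009,"dz":0.09,"rx":0,"ry":0,"rz":-0.001},{"dx":0,"dy":-0.009,"dz":0.12,"rx":0,"ry":0,"rz":-0.001},{"dx":0,"dy":-0.009,"dz":0.15,"rx":0,"ry":0,"rz":-0.001},{"dx":0,"dy":-0.009,"dz":0.163,"rx":0,"ry":0,"rz":-0.001},{"dx":0,"dy":-0.009,"dz":0.168,"rx":0,"ry":0,"rz":-0.001},{"dx":0,"dy":-0.009,"dz":0.168,"rx":0,"ry":0,"rz":-0.001}]'; python3 -c "
from h import *
tipnow()"; python3 -m pendant '[{"dx":0,"dy":0,"dz":0.007,"rx":0,"ry":0,"rz":0},{"dx":0,"dy":0,"dz":0.014,"rx":0,"ry":0,"rz":0},{"dx":0,"dy":0,"dz":0.021,"rx":0,"ry":0,"rz":0},{"dx":0,"dy":0,"dz":0.028,"rx":0,"ry":0,"rz":0},{"dx":0,"dy":0,"dz":0.035,"rx":0,"ry":0,"rz":0},{"dx":0,"dy":0,"dz":0.045,"rx":0,"ry":0,"rz":0},{"dx":0,"dy":0,"dz":0.05,"rx":0,"ry":0,"rz":0},{"dx":0,"dy":0,"dz":0.05,"rx":0,"ry":0,"rz":0}]'; python3 -c "
from h import *
tipnow()"
```

```text
time: 19.35
tcp_pos: [0.4786, 0.1138, 0.077]
tool_rot: [179.9, -0.4, 1.2]
contact_force: [0.4, -0.4, -2.4]
finger_gap: 0.0155
gripper_force: 30.0
tip world [0.6418 0.1171 0.0428] grill [0.0528 0.2467 0.0428] rot [179.9  -0.4   1.2] q [-58.  31.  48. 124. -37.  39. -73.] F [ 0.4 -0.4 -2.4] t 19.35
time: 20.15
tcp_pos: [0.4785, 0.1139, 0.0568]
tool_rot: [179.9, -0.4, 1.2]
contact_force: [-0.6, 0.8, -1.5]
finger_gap: 0.0158
gripper_force: 30.0
tip world [0.6417 0.1172 0.0226] grill [0.0527 0.2468 0.0226] rot [179.9  -0.4   1.2] q [-56.  33.  45. 124. -39.  37. -72.] F [-0.6  0.8 -1.5] t 20.15
```

```bash
python3 -m pendant '[{"dx":-0.02,"dy":0,"dz":0,"rx":0,"ry":0,"rz":0},{"dx":-0.05,"dy":0,"dz":0,"rx":0,"ry":0,"rz":0},{"dx":-0.08,"dy":0,"dz":0,"rx":0,"ry":0,"rz":0},{"dx":-0.11,"dy":0,"dz":0,"rx":0,"ry":0,"rz":0},{"dx":-0.14,"dy":0,"dz":0,"rx":0,"ry":0,"rz":0},{"dx":-0.17,"dy":0,"dz":0,"rx":0,"ry":0,"rz":0},{"dx":-0.2,"dy":0,"dz":0,"rx":0,"ry":0,"rz":0},{"dx":-0.215,"dy":0,"dz":0,"rx":0,"ry":0,"rz":0},{"dx":-0.22,"dy":0,"dz":0,"rx":0,"ry":0,"rz":0},{"dx":-0.22,"dy":0,"dz":0,"rx":0,"ry":0,"rz":0}]'; python3 -c "
from h import *
tipnow();rounds('t3',.053)"
```

```text
time: 21.15
tcp_pos: [0.3908, 0.1122, 0.0565]
tool_rot: [179.9, -0.5, 1.2]
contact_force: [0.4, -0.4, -0.7]
finger_gap: 0.0157
gripper_force: 30.0
tip world [0.554  0.1157 0.0224] grill [-0.035   0.2498  0.0224] rot [179.9  -0.5   1.2] q [-63.  27.  47. 135. -39.  31. -74.] F [ 0.4 -0.4 -0.7] t 21.15
round px 342 205 r 12.4 area 442.0 [ 0.5657 -0.041 ] grill [-0.0315  0.0928]
round px 294 196 r 13.3 area 455.5 [0.6052 0.1106] grill [0.0159 0.2421]
round px 368 186 r 12.3 area 434.0 [ 0.6227 -0.1274] grill [0.0209 0.0035]
round px 450 210 r 47.4 area 2723.5 [ 0.5306 -0.3832] grill [-0.0845 -0.2471]
```

Round 1 of 3 is placed, 3 mm off the bay centre. The left round sits too far forward for a straight approach at this reach. I'll first slide it back about 45 mm with the long side of the blade (yaw 93°).

```bash
python3 -m pendant '[{"dx":0,"dy":0,"dz":-0.05,"rx":0,"ry":0,"rz":0},{"dx":0,"dy":0,"dz":-0.12,"rx":0,"ry":0,"rz":0},{"dx":0,"dy":0,"dz":-0.2,"rx":0,"ry":0,"rz":0},{"dx":0.03,"dy":0,"dz":-0.26,"rx":0,"ry":0,"rz":0},{"dx":0.06,"dy":0.0,"dz":-0.26,"rx":0,"ry":0,"rz":0}]'; python3 -c "
from h import *
tip(-.102,.1345,.085,93,0)"
```

```text
time: 21.7
tcp_pos: [0.4162, 0.1138, 0.1632]
tool_rot: [-179.9, -0.7, 1.3]
contact_force: [0.0, 0.2, -1.8]
finger_gap: 0.0155
gripper_force: 30.0
tcp [ 0.5016 -0.1658  0.1204]
shift [0.1968 0.7038 0.1079] turn [ 0.0026 -0.0036 -0.5097] rows>= 11.0
```

```bash
python3 -m pendant '[{"dx":0.01,"dy":0.05,"dz":0,"rx":0,"ry":0,"rz":-0.03},{"dx":0.025,"dy":0.11,"dz":0,"rx":0,"ry":0,"rz":-0.075},{"dx":0.04,"dy":0.17,"dz":0,"rx":0,"ry":0,"rz":-0.12},{"dx":0.06,"dy":0.23,"dz":0,"rx":0,"ry":0,"rz":-0.165},{"dx":0.08,"dy":0.3,"dz":0,"rx":0,"ry":0,"rz":-0.21},{"dx":0.1,"dy":0.37,"dz":0,"rx":0,"ry":0,"rz":-0.255},{"dx":0.12,"dy":0.43,"dz":0,"rx":0,"ry":0,"rz":-0.3},{"dx":0.14,"dy":0.49,"dz":0,"rx":0,"ry":0,"rz":-0.345},{"dx":0.155,"dy":0.55,"dz":0,"rx":0,"ry":0,"rz":-0.39},{"dx":0.17,"dy":0.61,"dz":0,"rx":0,"ry":0,"rz":-0.435},{"dx":0.185,"dy":0.66,"dz":0,"rx":0.001,"ry":-0.002,"rz":-0.48},{"dx":0.197,"dy":0.704,"dz":0,"rx":0.0026,"ry":-0.0036,"rz":-0.51}]'; python3 -m pendant '[{"dx":0,"dy":0,"dz":0.04,"rx":0,"ry":0,"rz":0},{"dx":0,"dy":0,"dz":0.08,"rx":0,"ry":0,"rz":0},{"dx":0,"dy":0,"dz":0.1,"rx":0,"ry":0,"rz":0},{"dx":0,"dy":0,"dz":0.1,"rx":0,"ry":0,"rz":0}]'; python3 -c "
from h import *
tipnow();rounds('t4');tip(-.102,.1345,.051,93,0)"
```

```text
time: 22.9
tcp_pos: [0.499, -0.169, 0.1615]
tool_rot: [-179.7, 0.2, 93.2]
contact_force: [0.0, 0.2, -1.0]
finger_gap: 0.0159
gripper_force: 30.0
time: 23.3
tcp_pos: [0.4977, -0.1674, 0.1206]
tool_rot: [-179.6, 0.2, 93.0]
contact_force: [0.2, 0.6, -1.4]
finger_gap: 0.0162
gripper_force: 30.0
tip world [ 0.489  -0.0047  0.0847] grill [-0.1062  0.133   0.0847] rot [-179.6    0.2   93. ] q [-15.  25.  34. 117. -20.  44.  34.] F [ 0.2  0.6 -1.4] t 23.3
round px 342 205 r 12.4 area 441.0 [ 0.5637 -0.0405] grill [-0.0335  0.0934]
round px 294 196 r 13.3 area 454.0 [0.6029 0.1102] grill [0.0136 0.2418]
round px 368 186 r 12.1 area 384.0 [ 0.6203 -0.1258] grill [0.0186 0.0053]
round px 450 210 r 47.4 area 2723.5 [ 0.5287 -0.3805] grill [-0.0862 -0.2444]
tcp [ 0.5016 -0.1658  0.0864]
shift [0.004  0.0092 0.0872] turn [-0.0018  0.0011 -0.0001] rows>= 1.0
```

```bash
python3 -m pendant '[{"dx":0.004,"dy":0,"dz":0.04,"rx":-0.002,"ry":0.001,"rz":0},{"dx":0.004,"dy":0,"dz":0.075,"rx":-0.002,"ry":0.001,"rz":0},{"dx":0.004,"dy":0,"dz":0.087,"rx":-0.002,"ry":0.001,"rz":0},{"dx":0.004,"dy":0,"dz":0.091,"rx":-0.002,"ry":0.001,"rz":0},{"dx":0.004,"dy":0,"dz":0.091,"rx":-0.002,"ry":0.001,"rz":0}]'; python3 -m pendant '[{"dx":0,"dy":0.015,"dz":0,"rx":0,"ry":0,"rz":0},{"dx":0,"dy":0.03,"dz":0,"rx":0,"ry":0,"rz":0},{"dx":0,"dy":0.045,"dz":0,"rx":0,"ry":0,"rz":0},{"dx":0,"dy":0.06,"dz":0,"rx":0,"ry":0,"rz":0},{"dx":0,"dy":0.075,"dz":0,"rx":0,"ry":0,"rz":0},{"dx":0,"dy":0.09,"dz":0,"rx":0,"ry":0,"rz":0},{"dx":0,"dy":0.105,"dz":0,"rx":0,"ry":0,"rz":0},{"dx":0,"dy":0.12,"dz":0,"rx":0,"ry":0,"rz":0},{"dx":0,"dy":0.135,"dz":0,"rx":0,"ry":0,"rz":0},{"dx":0,"dy":0.145,"dz":0,"rx":0,"ry":0,"rz":0},{"dx":0,"dy":0.145,"dz":0,"rx":0,"ry":0,"rz":0}]'; python3 -c "
from h import *
tipnow();rounds('t5')"
```

```text
time: 23.85
tcp_pos: [0.4981, -0.1658, 0.0856]
tool_rot: [179.9, -0.0, 93.0]
contact_force: [-0.5, 1.0, -0.2]
finger_gap: 0.0156
gripper_force: 30.0
time: 24.95
tcp_pos: [0.5571, -0.1628, 0.0854]
tool_rot: [179.8, 0.0, 93.0]
contact_force: [-0.1, 0.4, 3.6]
finger_gap: 0.0158
gripper_force: 30.0
tip world [ 5.487e-01 -1.000e-04  4.990e-02] grill [-0.0463  0.1345  0.0499] rot [179.8   0.   93. ] q [-13.  32.  31. 111. -24.  43.  35.] F [-0.1  0.4  3.6] t 24.95
round px 294 196 r 13.3 area 454.0 [0.6029 0.1102] grill [0.0136 0.2418]
round px 350 188 r 23.3 area 684.0 [ 0.618  -0.0705] grill [0.0192 0.0606]
round px 450 210 r 47.4 area 2727.5 [ 0.5287 -0.3805] grill [-0.0862 -0.2444]
```

```bash
python3 -m pendant '[{"dx":0,"dy":-0.02,"dz":0,"rx":0,"ry":0,"rz":0},{"dx":0,"dy":-0.05,"dz":-0.01,"rx":0,"ry":0,"rz":0},{"dx":0,"dy":-0.1,"dz":-0.06,"rx":0,"ry":0,"rz":0},{"dx":0,"dy":-0.15,"dz":-0.14,"rx":0,"ry":0,"rz":0},{"dx":0,"dy":-0.2,"dz":-0.18,"rx":0,"ry":0,"rz":0},{"dx":0,"dy":-0.2,"dz":-0.18,"rx":0,"ry":0,"rz":0}]'; python3 -c "
from h import *
tipnow();rounds('t6');tip(-.035,.005,.11,3,1.5)"
```

```text
time: 25.6
tcp_pos: [0.4732, -0.1676, 0.1584]
tool_rot: [179.9, -0.1, 92.8]
contact_force: [1.0, -0.5, -1.5]
finger_gap: 0.0158
gripper_force: 30.0
tip world [ 0.4652 -0.0047  0.1233] grill [-0.13    0.1343  0.1233] rot [ 1.799e+02 -1.000e-01  9.280e+01] q [-18.  19.  37. 119. -16.  47.  32.] F [ 1.  -0.5 -1.5] t 25.6
round px 294 196 r 13.3 area 454.5 [0.6029 0.1102] grill [0.0136 0.2418]
round px 354 190 r 26.4 area 880.5 [ 0.6125 -0.0812] grill [0.0132 0.0502]
round px 450 210 r 47.4 area 2727.5 [ 0.5287 -0.3805] grill [-0.0862 -0.2444]
tcp [ 0.405  -0.1373  0.1497]
shift [ 0.0826 -0.1702  0.0194] turn [ 0.0069 -0.0076  0.4995] rows>= 11.0
```

```bash
sed -i 's/m=cv2.morphologyEx(m,cv2.MORPH_CLOSE,np.ones((5,5)))/m[:,410:]=0; m=cv2.erode(cv2.morphologyEx(m,cv2.MORPH_CLOSE,np.ones((3,3))),np.ones((3,3)),iterations=2)/; s/>100/>40/' h.py
python3 -m pendant '[{"dx":0.01,"dy":-0.01,"dz":0,"rx":0,"ry":0,"rz":0.045},{"dx":0.02,"dy":-0.02,"dz":0,"rx":0,"ry":0,"rz":0.09},{"dx":0.03,"dy":-0.035,"dz":0,"rx":0,"ry":0,"rz":0.135},{"dx":0.04,"dy":-0.05,"dz":0,"rx":0,"ry":0,"rz":0.18},{"dx":0.05,"dy":-0.065,"dz":0,"rx":0,"ry":0,"rz":0.225},{"dx":0.06,"dy":-0.08,"dz":0,"rx":0,"ry":0,"rz":0.27},{"dx":0.07,"dy":-0.095,"dz":0,"rx":0,"ry":0,"rz":0.315},{"dx":0.08,"dy":-0.11,"dz":0,"rx":0,"ry":0,"rz":0.36},{"dx":0.083,"dy":-0.125,"dz":0,"rx":0,"ry":0,"rz":0.405},{"dx":0.083,"dy":-0.14,"dz":0,"rx":0.002,"ry":-0.002,"rz":0.45},{"dx":0.083,"dy":-0.155,"dz":0,"rx":0.005,"ry":-0.005,"rz":0.48},{"dx":0.083,"dy":-0.17,"dz":0.02,"rx":0.007,"ry":-0.0076,"rz":0.5}]';python3 -m pendant '[{"dx":0,"dy":0,"dz":0,"rx":0,"ry":0,"rz":0},{"dx":0,"dy":0,"dz":0,"rx":0,"ry":0,"rz":0}]' >/dev/null; python3 -c "
from h import *
tipnow();rounds('t7');tip(-.035,.005,.053,3,1.5)"
```

```text
time: 26.85
tcp_pos: [0.4068, -0.1371, 0.1486]
tool_rot: [179.9, 1.6, 2.8]
contact_force: [0.5, 0.8, -1.8]
finger_gap: 0.0158
gripper_force: 30.0
tip world [ 0.5681 -0.1286  0.1085] grill [-0.0337  0.0052  0.1085] rot [179.9   1.6   3.1] q [-42.  21.  64. 128. -26.  47. -48.] F [-0.6 -0.5 -1.1] t 27.05
round px 293 196 r 10.1 area 276.0 [0.6036 0.1127] grill [0.0144 0.2443]
round px 340 192 r 9.8 area 264.5 [ 0.6053 -0.0379] grill [0.0082 0.0938]
round px 368 186 r 10.0 area 261.5 [ 0.6197 -0.1262] grill [0.018  0.0048]
tcp [ 0.405  -0.1373  0.0927]
shift [-0.0003 -0.0005  0.1404] turn [0.0006 0.0005 0.0005] rows>= 2.0
```

```bash
python3 -m pendant '[{"dx":0,"dy":0,"dz":0.04,"rx":0,"ry":0,"rz":0},{"dx":0,"dy":0,"dz":0.09,"rx":0,"ry":0,"rz":0},{"dx":0,"dy":0,"dz":0.13,"rx":0,"ry":0,"rz":0},{"dx":0,"dy":0,"dz":0.145,"rx":0,"ry":0,"rz":0},{"dx":0,"dy":0,"dz":0.152,"rx":0,"ry":0,"rz":0},{"dx":0,"dy":0,"dz":0.152,"rx":0,"ry":0,"rz":0},{"dx":0,"dy":0,"dz":0.152,"rx":0,"ry":0,"rz":0}]'; python3 -c "
from h import *
tipnow()"
```

```text
time: 27.8
tcp_pos: [0.4053, -0.1377, 0.0888]
tool_rot: [179.9, 1.5, 3.0]
contact_force: [0.7, 0.2, -1.1]
finger_gap: 0.0161
gripper_force: 30.0
tip world [ 0.5671 -0.1293  0.0491] grill [-0.0347  0.0045  0.0491] rot [179.9   1.5   3. ] q [-33.  27.  54. 130. -35.  39. -41.] F [ 0.7  0.2 -1.1] t 27.8
```

```bash
python3 -m pendant '[{"dx":0.015,"dy":0,"dz":0.002,"rx":0,"ry":0,"rz":0},{"dx":0.03,"dy":0,"dz":0.001,"rx":0,"ry":0,"rz":0},{"dx":0.046,"dy":0,"dz":0.001,"rx":0,"ry":0,"rz":0},{"dx":0.062,"dy":0,"dz":0,"rx":0,"ry":0,"rz":0},{"dx":0.078,"dy":0,"dz":0,"rx":0,"ry":0,"rz":0},{"dx":0.094,"dy":0,"dz":-0.001,"rx":0,"ry":0,"rz":0},{"dx":0.11,"dy":0,"dz":-0.001,"rx":0,"ry":0,"rz":0},{"dx":0.126,"dy":0,"dz":-0.002,"rx":0,"ry":0,"rz":0},{"dx":0.142,"dy":0,"dz":-0.002,"rx":0,"ry":0,"rz":0},{"dx":0.158,"dy":0,"dz":-0.003,"rx":0,"ry":0,"rz":0},{"dx":0.174,"dy":0,"dz":-0.003,"rx":0,"ry":0,"rz":0},{"dx":0.174,"dy":0,"dz":-0.003,"rx":0,"ry":0,"rz":0}]'; python3 -c "
from h import *
tipnow();rounds('t8')"
```

```text
time: 29.0
tcp_pos: [0.4758, -0.1339, 0.0876]
tool_rot: [179.9, 1.5, 3.0]
contact_force: [0.4, 0.2, -1.1]
finger_gap: 0.0158
gripper_force: 30.0
tip world [ 0.6376 -0.1254  0.0479] grill [0.0359 0.0048 0.0479] rot [179.9   1.5   3. ] q [-31.  33.  51. 122. -37.  44. -43.] F [ 0.4  0.2 -1.1] t 29.0
round px 293 196 r 10.1 area 276.5 [0.6036 0.1127] grill [0.0144 0.2443]
round px 340 192 r 9.8 area 264.5 [ 0.6053 -0.0379] grill [0.0082 0.0938]
round px 366 174 r 9.7 area 256.0 [ 0.6609 -0.1246] grill [0.0592 0.0043]
```

```bash
python3 -m pendant '[{"dx":0.016,"dy":0,"dz":0,"rx":0,"ry":0,"rz":0},{"dx":0.032,"dy":0,"dz":0,"rx":0,"ry":0,"rz":0},{"dx":0.048,"dy":0,"dz":-0.001,"rx":0,"ry":0,"rz":0},{"dx":0.064,"dy":0,"dz":-0.001,"rx":0,"ry":0,"rz":0},{"dx":0.08,"dy":0,"dz":-0.002,"rx":0,"ry":0,"rz":0},{"dx":0.096,"dy":0,"dz":-0.002,"rx":0,"ry":0,"rz":0},{"dx":0.112,"dy":0,"dz":-0.003,"rx":0,"ry":0,"rz":0},{"dx":0.128,"dy":0,"dz":-0.003,"rx":0,"ry":0,"rz":0},{"dx":0.142,"dy":0,"dz":-0.003,"rx":0,"ry":0,"rz":0},{"dx":0.142,"dy":0,"dz":-0.003,"rx":0,"ry":0,"rz":0}]'; python3 -c "
from h import *
tipnow();rounds('t9')"; python3 -m pendant '[{"dx":0,"dy":0,"dz":-0.01,"rx":0,"ry":0.004,"rz":0},{"dx":0,"dy":0,"dz":-0.02,"rx":0,"ry":0.008,"rz":0},{"dx":0,"dy":0,"dz":-0.03,"rx":0,"ry":0.011,"rz":0},{"dx":-0.005,"dy":0,"dz":-0.04,"rx":0,"ry":0.011,"rz":0},{"dx":-0.015,"dy":0,"dz":-0.05,"rx":0,"ry":0.011,"rz":0},{"dx":-0.03,"dy":0,"dz":-0.06,"rx":0,"ry":0.011,"rz":0},{"dx":-0.05,"dy":0,"dz":-0.07,"rx":0,"ry":0.011,"rz":0},{"dx":-0.08,"dy":0,"dz":-0.08,"rx":0,"ry":0.011,"rz":0},{"dx":-0.11,"dy":0,"dz":-0.09,"rx":0,"ry":0.011,"rz":0},{"dx":-0.14,"dy":0,"dz":-0.1,"rx":0,"ry":0.011,"rz":0},{"dx":-0.17,"dy":0,"dz":-0.11,"rx":0,"ry":0.011,"rz":0},{"dx":-0.19,"dy":0,"dz":-0.12,"rx":0,"ry":0.011,"rz":0}]';python3 -c "
from h import *
tipnow();rounds('t10',.117)"
```

```text
time: 30.05
tcp_pos: [0.5326, -0.1309, 0.0872]
tool_rot: [179.9, 1.5, 3.0]
contact_force: [0.7, 0.4, -0.8]
finger_gap: 0.0162
gripper_force: 30.0
tip world [ 0.6944 -0.1224  0.0476] grill [0.0927 0.0048 0.0476] rot [179.9   1.5   3. ] q [-29.  37.  50. 115. -38.  47. -45.] F [ 0.7  0.4 -0.8] t 30.05
round px 293 196 r 10.1 area 275.0 [0.6036 0.1127] grill [0.0144 0.2443]
round px 340 192 r 9.2 area 165.0 [ 0.6067 -0.0356] grill [0.0097 0.096 ]
round px 362 172 r 8.2 area 69.0 [ 0.67   -0.1109] grill [0.069  0.0175]
time: 31.3
tcp_pos: [0.4549, -0.1349, 0.1375]
tool_rot: [180.0, -0.4, 3.0]
contact_force: [0.0, -0.1, -2.2]
finger_gap: 0.0153
gripper_force: 30.0
tip world [ 0.6179 -0.1265  0.1032] grill [0.0162 0.0047 0.1032] rot [180.   -0.4   3. ] q [-37.  25.  58. 124. -31.  46. -46.] F [ 0.  -0.1 -2.2] t 31.3
round px 293 196 r 10.1 area 276.5 [0.5913 0.1102] grill [0.002  0.2425]
round px 369 193 r 10.2 area 243.0 [ 0.5865 -0.1228] grill [-0.015  0.01 ]
round px 340 192 r 9.8 area 264.5 [ 0.5927 -0.0353] grill [-0.0042  0.097 ]
```

```bash
python3 -m pendant '[{"dx":0,"dy":-0.012,"dz":0,"rx":0,"ry":0,"rz":0},{"dx":0,"dy":-0.036,"dz":0,"rx":0,"ry":0,"rz":0},{"dx":0,"dy":-0.07,"dz":0,"rx":0,"ry":0,"rz":0},{"dx":0,"dy":-0.115,"dz":0,"rx":0,"ry":0,"rz":0},{"dx":0,"dy":-0.165,"dz":0,"rx":0,"ry":0,"rz":0},{"dx":0,"dy":-0.215,"dz":0,"rx":0,"ry":0,"rz":0},{"dx":0,"dy":-0.265,"dz":0,"rx":0,"ry":0,"rz":0},{"dx":0,"dy":-0.315,"dz":0,"rx":0,"ry":0,"rz":0},{"dx":0,"dy":-0.36,"dz":0,"rx":0,"ry":0,"rz":0},{"dx":0,"dy":-0.394,"dz":0,"rx":0,"ry":0,"rz":0},{"dx":0,"dy":-0.415,"dz":0,"rx":0,"ry":0,"rz":0},{"dx":0,"dy":-0.42,"dz":0,"rx":0,"ry":0,"rz":0}]';  python3 -c "
from h import *
tipnow();
tip(.637,.2045,.11,1.1,-.5,'w')"
```

```text
time: 32.55
tcp_pos: [0.4477, 0.0344, 0.1368]
tool_rot: [179.9, -0.4, 3.1]
contact_force: [-0.4, -0.4, -1.9]
finger_gap: 0.016
gripper_force: 30.0
tip world [0.6107 0.0432 0.1025] grill [0.0179 0.1745 0.1025] rot [179.9  -0.4   3.1] q [-62.  24.  62. 127. -31.  45. -66.] F [-0.4 -0.4 -1.9] t 32.55
tcp [0.4737 0.2014 0.144 ]
shift [ 0.0878 -0.4133 -0.0179] turn [0.0004 0.0006 0.0113] rows>= 4.0
```

```bash
python3 -m pendant '[{"dx":0,"dy":-0.012,"dz":-0.001,"rx":0,"ry":0,"rz":0},{"dx":0,"dy":-0.036,"dz":-0.005,"rx":0,"ry":0,"rz":0},{"dx":0,"dy":-0.07,"dz":-0.01,"rx":0,"ry":0,"rz":0},{"dx":0,"dy":-0.115,"dz":-0.017,"rx":0,"ry":0,"rz":0},{"dx":0,"dy":-0.165,"dz":-0.017,"rx":0,"ry":0,"rz":0.002},{"dx":0,"dy":-0.215,"dz":-0.017,"rx":0,"ry":0,"rz":0.004},{"dx":0.005,"dy":-0.265,"dz":-0.017,"rx":0,"ry":0,"rz":0.006},{"dx":0.02,"dy":-0.31,"dz":-0.017,"rx":0,"ry":0,"rz":0.008},{"dx":0.045,"dy":-0.35,"dz":-0.017,"rx":0,"ry":0,"rz":0.011},{"dx":0.07,"dy":-0.385,"dz":-0.017,"rx":0,"ry":0,"rz":0.011},{"dx":0.083,"dy":-0.406,"dz":-0.017,"rx":0,"ry":0,"rz":0.011},{"dx":0.088,"dy":-0.413,"dz":-0.017,"rx":0,"ry":0,"rz":0.011}]';  python3 -m pendant '[{"dx":0,"dy":0,"dz":0,"rx":0,"ry":0,"rz":0},{"dx":0,"dy":0,"dz":0,"rx":0,"ry":0,"rz":0}]' >/dev/null; python3 -c "
from h import *
tipnow();rounds('t11',.123)
p=cv2.imread('pics/t11.png'); hsv=cv2.cvtColor(p,cv2.COLOR_BGR2HSV); m=cv2.inRange(hsv,(5,130,120),(18,255,255))[150:230,225:315]
for r in m[::3]: print(''.join('#' if x else '.' for x in r))
tip(.637,.2045,.050,1.1,-.5,'w')"
```

```text
time: 33.75
tcp_pos: [0.4748, 0.2007, 0.1438]
tool_rot: [179.9, -0.4, 1.1]
contact_force: [0.6, 0.2, -2.2]
finger_gap: 0.0158
gripper_force: 30.0
tip world [0.637  0.2015 0.1094] grill [0.0524 0.3312 0.1094] rot [179.9  -0.4   0.9] q [-75.  31.  60. 119. -35.  50. -84.] F [-0.1 -0.1 -2.5] t 33.95
round px 293 196 r 10.1 area 275.0 [0.5897 0.1099] grill [0.0004 0.2423]
round px 340 192 r 9.8 area 264.5 [ 0.5913 -0.035 ] grill [-0.0056  0.0974]
round px 261 193 r 10.6 area 176.5 [0.6026 0.2054] grill [0.0182 0.3369]
..........................................................................................
..........................................................................................
..........................................................................................
..........................................................................................
..........................................................................................
..........................................................................................
..................................
[... 1277 characters left out ...]
..............................................#......
..........................................................................................
.................................................................................###......
..........................................................................................
..........................................................................................
..........................................................................................
..........................................................................................
tcp [0.4737 0.2014 0.084 ]
shift [-0.001  -0.0065  0.1496] turn [ 0.0003  0.0007 -0.001 ] rows>= 2.0
```

```bash
python3 -m pendant '[{"dx":0.003,"dy":-0.003,"dz":0.01,"rx":0,"ry":0,"rz":-0.001},{"dx":0.005,"dy":-0.005,"dz":0.03,"rx":0,"ry":0,"rz":-0.001},{"dx":0.005,"dy":-0.005,"dz":0.06,"rx":0,"ry":0,"rz":-0.001},{"dx":0.005,"dy":-0.005,"dz":0.09,"rx":0,"ry":0,"rz":-0.001},{"dx":0.005,"dy":-0.005,"dz":0.12,"rx":0,"ry":0,"rz":-0.001},{"dx":0.005,"dy":-0.005,"dz":0.15,"rx":0,"ry":0,"rz":-0.001},{"dx":0.005,"dy":-0.005,"dz":0.163,"rx":0,"ry":0,"rz":-0.001},{"dx":0.005,"dy":-0.005,"dz":0.168,"rx":0,"ry":0,"rz":-0.001},{"dx":0.005,"dy":-0.005,"dz":0.168,"rx":0,"ry":0,"rz":-0.001}]'; python3 -c "
from h import *
tipnow()"; python3 -m pendant '[{"dx":0,"dy":0,"dz":0.007,"rx":0,"ry":0,"rz":0},{"dx":0,"dy":0,"dz":0.014,"rx":0,"ry":0,"rz":0},{"dx":0,"dy":0,"dz":0.021,"rx":0,"ry":0,"rz":0},{"dx":0,"dy":0,"dz":0.028,"rx":0,"ry":0,"rz":0},{"dx":0,"dy":0,"dz":0.035,"rx":0,"ry":0,"rz":0},{"dx":0,"dy":0,"dz":0.045,"rx":0,"ry":0,"rz":0},{"dx":0,"dy":0,"dz":0.05,"rx":0,"ry":0,"rz":0},{"dx":0,"dy":0,"dz":0.05,"rx":0,"ry":0,"rz":0}]'; python3 -c "
from h import *
tipnow()"
```

```text
time: 34.9
tcp_pos: [0.4767, 0.2016, 0.0765]
tool_rot: [179.9, -0.4, 1.2]
contact_force: [0.4, -0.1, -1.4]
finger_gap: 0.0159
gripper_force: 30.0
tip world [0.6399 0.2049 0.0423] grill [0.0555 0.3345 0.0423] rot [179.9  -0.4   1.2] q [-69.  36.  52. 121. -43.  43. -78.] F [ 0.4 -0.1 -1.4] t 34.9
time: 35.7
tcp_pos: [0.4765, 0.2016, 0.0563]
tool_rot: [179.9, -0.4, 1.2]
contact_force: [-0.8, -0.2, -1.6]
finger_gap: 0.0157
gripper_force: 30.0
tip world [0.6397 0.205  0.022 ] grill [0.0553 0.3345 0.022 ] rot [179.9  -0.4   1.2] q [-67.  38.  50. 121. -45.  41. -77.] F [-0.8 -0.2 -1.6] t 35.7
```

```bash
python3 -m pendant '[{"dx":-0.02,"dy":0,"dz":0,"rx":0,"ry":0,"rz":0},{"dx":-0.05,"dy":0,"dz":0,"rx":0,"ry":0,"rz":0},{"dx":-0.08,"dy":0,"dz":0,"rx":0,"ry":0,"rz":0},{"dx":-0.11,"dy":0,"dz":0,"rx":0,"ry":0,"rz":0},{"dx":-0.14,"dy":0,"dz":0,"rx":0,"ry":0,"rz":0},{"dx":-0.17,"dy":0,"dz":0,"rx":0,"ry":0,"rz":0},{"dx":-0.2,"dy":0,"dz":0,"rx":0,"ry":0,"rz":0},{"dx":-0.215,"dy":0,"dz":0,"rx":0,"ry":0,"rz":0},{"dx":-0.22,"dy":0,"dz":0,"rx":0,"ry":0,"rz":0},{"dx":-0.22,"dy":0,"dz":0,"rx":0,"ry":0,"rz":0}]'; python3 -c "
from h import *
tipnow();rounds('t12',.053)"
python3 -m pendant '[{"dx":0,"dy":0,"dz":-0.05,"rx":0,"ry":0,"rz":0},{"dx":0,"dy":0,"dz":-0.12,"rx":0,"ry":0,"rz":0},{"dx":0,"dy":0,"dz":-0.2,"rx":0,"ry":0,"rz":0},{"dx":0.03,"dy":0,"dz":-0.23,"rx":0,"ry":0,"rz":0},{"dx":0.06,"dy":0.0,"dz":-0.23,"rx":0,"ry":0,"rz":0}]'; python3 -c "
from h import *
tip(-.045,.094,.11,3,1.5)"
```

```text
time: 36.7
tcp_pos: [0.3887, 0.2001, 0.0561]
tool_rot: [180.0, -0.4, 1.2]
contact_force: [-0.3, 0.7, -1.1]
finger_gap: 0.0159
gripper_force: 30.0
tip world [0.552  0.2035 0.0219] grill [-0.0324  0.3376  0.0219] rot [180.   -0.4   1.2] q [-76.  32.  52. 131. -45.  36. -79.] F [-0.3  0.7 -1.1] t 36.7
round px 263 197 r 10.2 area 279.0 [0.6063 0.2082] grill [0.0221 0.3395]
round px 293 196 r 10.1 area 276.0 [0.6059 0.1132] grill [0.0168 0.2446]
round px 340 192 r 9.8 area 264.5 [ 0.6076 -0.0384] grill [0.0105 0.0932]
time: 37.25
tcp_pos: [0.4138, 0.2014, 0.15]
tool_rot: [-179.9, -0.6, 1.2]
contact_force: [0.1, 0.6, -2.5]
finger_gap: 0.0153
gripper_force: 30.0
tcp [ 0.3903 -0.049   0.1497]
shift [-0.072   0.6245 -0.0007] turn [-0.0005 -0.0115 -0.0098] rows>= 6.0
```

```bash
python3 -m pendant '[{"dx":0.02,"dy":0.06,"dz":0,"rx":0,"ry":0,"rz":0},{"dx":0.03,"dy":0.13,"dz":0,"rx":0,"ry":0,"rz":0},{"dx":0.03,"dy":0.2,"dz":0,"rx":0,"ry":0,"rz":0},{"dx":0.03,"dy":0.28,"dz":0,"rx":0,"ry":0,"rz":0},{"dx":0.02,"dy":0.36,"dz":0,"rx":0,"ry":0,"rz":0},{"dx":0,"dy":0.44,"dz":0,"rx":0,"ry":-0.003,"rz":-0.003},{"dx":-0.02,"dy":0.52,"dz":0,"rx":0,"ry":-0.006,"rz":-0.006},{"dx":-0.04,"dy":0.59,"dz":0,"rx":0,"ry":-0.0115,"rz":-0.01},{"dx":-0.06,"dy":0.624,"dz":0,"rx":0,"ry":-0.0115,"rz":-0.01},{"dx":-0.06,"dy":0.624,"dz":0,"rx":0,"ry":-0.0115,"rz":-0.01},{"dx":-0.06,"dy":0.624,"dz":0.0,"rx":0,"ry":-0.0115,"rz":-0.01}]'; python3 -c "
from h import *
tipnow();rounds('t13');tip(-.042,.093,.053,3,1.5)"
```

```text
time: 38.35
tcp_pos: [0.3935, -0.0489, 0.1483]
tool_rot: [180.0, 1.6, 3.0]
contact_force: [0.6, -0.6, -1.1]
finger_gap: 0.0159
gripper_force: 30.0
tip world [ 0.5552 -0.0405  0.1082] grill [-0.0419  0.0938  0.1082] rot [180.    1.6   3. ] q [-58.  18.  68. 132. -24.  45. -61.] F [ 0.6 -0.6 -1.1] t 38.35
round px 263 198 r 10.3 area 278.0 [0.6034 0.2074] grill [0.0192 0.3389]
round px 293 196 r 10.1 area 276.5 [0.6036 0.1127] grill [0.0144 0.2443]
round px 340 192 r 9.8 area 264.5 [ 0.6053 -0.0379] grill [0.0082 0.0938]
tcp [ 0.3934 -0.0498  0.0927]
shift [0.003  0.0031 0.139 ] turn [0.0001 0.0008 0.0003] rows>= 2.0
```

```bash
python3 -m pendant '[{"dx":0,"dy":0,"dz":0.04,"rx":0,"ry":0,"rz":0},{"dx":0,"dy":0,"dz":0.09,"rx":0,"ry":0,"rz":0},{"dx":0,"dy":0,"dz":0.13,"rx":0,"ry":0,"rz":0},{"dx":0,"dy":0,"dz":0.145,"rx":0,"ry":0,"rz":0},{"dx":0,"dy":0,"dz":0.151,"rx":0,"ry":0,"rz":0},{"dx":0,"dy":0,"dz":0.152,"rx":0,"ry":0,"rz":0},{"dx":0,"dy":0,"dz":0.152,"rx":0,"ry":0,"rz":0}]'; python3 -c "
from h import *
tipnow();rounds('t14')"
```

```text
time: 39.1
tcp_pos: [0.3922, -0.0494, 0.088]
tool_rot: [180.0, 1.6, 3.0]
contact_force: [0.0, 0.4, -1.5]
finger_gap: 0.0159
gripper_force: 30.0
tip world [ 0.5539 -0.0409  0.048 ] grill [-0.0433  0.0935  0.048 ] rot [180.    1.6   3. ] q [-47.  25.  55. 134. -34.  38. -53.] F [ 0.   0.4 -1.5] t 39.1
round px 263 198 r 10.3 area 277.0 [0.6034 0.2074] grill [0.0192 0.3389]
round px 293 196 r 10.2 area 277.5 [0.6043 0.1128] grill [0.0152 0.2443]
round px 340 192 r 9.8 area 264.5 [ 0.6053 -0.0379] grill [0.0082 0.0938]
```

```bash
python3 -m pendant '[{"dx":0.015,"dy":0,"dz":0.003,"rx":0,"ry":0,"rz":0},{"dx":0.03,"dy":0,"dz":0.002,"rx":0,"ry":0,"rz":0},{"dx":0.048,"dy":0,"dz":0.001,"rx":0,"ry":0,"rz":0},{"dx":0.066,"dy":0,"dz":0.001,"rx":0,"ry":0,"rz":0},{"dx":0.084,"dy":0,"dz":0,"rx":0,"ry":0,"rz":0},{"dx":0.102,"dy":0,"dz":0,"rx":0,"ry":0,"rz":0},{"dx":0.12,"dy":0,"dz":-0.001,"rx":0,"ry":0,"rz":0},{"dx":0.138,"dy":0,"dz":-0.001,"rx":0,"ry":0,"rz":0},{"dx":0.156,"dy":0,"dz":-0.002,"rx":0,"ry":0,"rz":0},{"dx":0.174,"dy":0,"dz":-0.002,"rx":0,"ry":0,"rz":0},{"dx":0.19,"dy":0,"dz":-0.003,"rx":0,"ry":0,"rz":0},{"dx":0.19,"dy":0,"dz":-0.003,"rx":0,"ry":0,"rz":0}]'; python3 -c "
from h import *
tipnow();rounds('t15')"
```

```text
time: 40.35
tcp_pos: [0.4689, -0.0457, 0.0866]
tool_rot: [179.9, 1.6, 3.0]
contact_force: [0.8, -0.3, -0.6]
finger_gap: 0.016
gripper_force: 30.0
tip world [ 0.6307 -0.0372  0.0467] grill [0.0336 0.0932 0.0467] rot [179.9   1.6   3. ] q [-42.  31.  52. 125. -36.  42. -53.] F [ 0.8 -0.3 -0.6] t 40.35
round px 263 198 r 10.3 area 277.0 [0.6034 0.2074] grill [0.0192 0.3389]
round px 293 196 r 10.1 area 276.5 [0.6036 0.1127] grill [0.0144 0.2443]
round px 338 177 r 10.0 area 254.0 [ 0.6563 -0.0333] grill [0.0594 0.0957]
```

```bash
python3 -m pendant '[{"dx":0.016,"dy":0,"dz":0,"rx":0,"ry":0,"rz":0},{"dx":0.032,"dy":0,"dz":0,"rx":0,"ry":0,"rz":0},{"dx":0.048,"dy":0,"dz":-0.001,"rx":0,"ry":0,"rz":0},{"dx":0.064,"dy":0,"dz":-0.001,"rx":0,"ry":0,"rz":0},{"dx":0.08,"dy":0,"dz":-0.002,"rx":0,"ry":0,"rz":0},{"dx":0.096,"dy":0,"dz":-0.002,"rx":0,"ry":0,"rz":0},{"dx":0.112,"dy":0,"dz":-0.003,"rx":0,"ry":0,"rz":0},{"dx":0.13,"dy":0,"dz":-0.003,"rx":0,"ry":0,"rz":0},{"dx":0.148,"dy":0,"dz":-0.004,"rx":0,"ry":0,"rz":0},{"dx":0.148,"dy":0,"dz":-0.004,"rx":0,"ry":0,"rz":0}]'; python3 -c "
from h import *
tipnow();rounds('t16')"; python3 -m pendant '[{"dx":0,"dy":0,"dz":-0.01,"rx":0,"ry":0.004,"rz":0},{"dx":0,"dy":0,"dz":-0.02,"rx":0,"ry":0.008,"rz":0},{"dx":0,"dy":0,"dz":-0.03,"rx":0,"ry":0.011,"rz":0},{"dx":-0.005,"dy":0,"dz":-0.04,"rx":0,"ry":0.011,"rz":0},{"dx":-0.015,"dy":0,"dz":-0.05,"rx":0,"ry":0.011,"rz":0},{"dx":-0.03,"dy":0,"dz":-0.06,"rx":0,"ry":0.011,"rz":0},{"dx":-0.05,"dy":0,"dz":-0.07,"rx":0,"ry":0.011,"rz":0},{"dx":-0.08,"dy":0,"dz":-0.08,"rx":0,"ry":0.011,"rz":0},{"dx":-0.11,"dy":0,"dz":-0.09,"rx":0,"ry":0.011,"rz":0},{"dx":-0.14,"dy":0,"dz":-0.1,"rx":0,"ry":0.011,"rz":0},{"dx":-0.17,"dy":0,"dz":-0.11,"rx":0,"ry":0.011,"rz":0},{"dx":-0.19,"dy":0,"dz":-0.12,"rx":0,"ry":0.011,"rz":0}]';python3 -c "
from h import *
tipnow();rounds('t17',.117)"
```

```text
time: 41.4
tcp_pos: [0.5284, -0.0425, 0.0865]
tool_rot: [179.9, 1.6, 3.0]
contact_force: [0.2, 0.3, -0.8]
finger_gap: 0.0158
gripper_force: 30.0
tip world [ 0.6901 -0.0339  0.0466] grill [0.0931 0.0933 0.0466] rot [179.9   1.6   3. ] q [-39.  36.  50. 117. -38.  46. -53.] F [ 0.2  0.3 -0.8] t 41.4
round px 263 198 r 10.3 area 277.0 [0.6034 0.2074] grill [0.0192 0.3389]
round px 293 196 r 10.1 area 275.0 [0.6036 0.1127] grill [0.0144 0.2443]
time: 42.65
tcp_pos: [0.4505, -0.0465, 0.1368]
tool_rot: [-180.0, -0.3, 3.0]
contact_force: [-1.3, 0.5, -2.3]
finger_gap: 0.0157
gripper_force: 30.0
tip world [ 0.6135 -0.0381  0.1022] grill [0.0164 0.0932 0.1022] rot [-180.    -0.3    3. ] q [-50.  24.  60. 127. -30.  45. -57.] F [-1.3  0.5 -2.3] t 42.65
round px 263 198 r 10.3 area 278.0 [0.5909 0.2017] grill [0.0064 0.3338]
round px 341 195 r 10.1 area 120.5 [ 0.5852 -0.0365] grill [-0.0118  0.0962]
round px 293 196 r 10.1 area 275.0 [0.5911 0.1102] grill [0.0018 0.2425]
```

```bash
python3 -m pendant '[{"dx":0,"dy":-0.012,"dz":0,"rx":0,"ry":0,"rz":0},{"dx":0,"dy":-0.036,"dz":0,"rx":0,"ry":0,"rz":0},{"dx":0,"dy":-0.07,"dz":0,"rx":0,"ry":0,"rz":0},{"dx":0,"dy":-0.115,"dz":0,"rx":0,"ry":0,"rz":0},{"dx":0,"dy":-0.165,"dz":0,"rx":0,"ry":0,"rz":0},{"dx":0,"dy":-0.215,"dz":0,"rx":0,"ry":0,"rz":0},{"dx":0,"dy":-0.265,"dz":0,"rx":0,"ry":0,"rz":0},{"dx":0,"dy":-0.315,"dz":0,"rx":0,"ry":0,"rz":0},{"dx":0,"dy":-0.36,"dz":0,"rx":0,"ry":0,"rz":0},{"dx":0,"dy":-0.394,"dz":0,"rx":0,"ry":0,"rz":0},{"dx":0,"dy":-0.415,"dz":0,"rx":0,"ry":0,"rz":0},{"dx":0,"dy":-0.42,"dz":0,"rx":0,"ry":0,"rz":0}]';  python3 -c "
from h import *
tipnow();
tip(.637,.2945,.11,1.1,-.5,'w')"
```

```text
time: 43.9
tcp_pos: [0.4434, 0.1223, 0.1363]
tool_rot: [179.9, -0.3, 3.1]
contact_force: [0.3, 0.8, -2.0]
finger_gap: 0.016
gripper_force: 30.0
tip world [0.6063 0.1311 0.1018] grill [0.0181 0.2625 0.1018] rot [179.9  -0.3   3.1] q [-72.  26.  61. 126. -32.  45. -77.] F [ 0.3  0.8 -2. ] t 43.9
tcp [0.4737 0.2914 0.144 ]
shift [ 0.0987 -0.4178 -0.019 ] turn [0.0002 0.0011 0.0111] rows>= 4.0
```

```bash
python3 -m pendant '[{"dx":0,"dy":-0.012,"dz":-0.001,"rx":0,"ry":0,"rz":0},{"dx":0,"dy":-0.036,"dz":-0.005,"rx":0,"ry":0,"rz":0},{"dx":0,"dy":-0.07,"dz":-0.01,"rx":0,"ry":0,"rz":0},{"dx":0,"dy":-0.115,"dz":-0.017,"rx":0,"ry":0,"rz":0},{"dx":0.005,"dy":-0.165,"dz":-0.019,"rx":0,"ry":0,"rz":0.002},{"dx":0.015,"dy":-0.215,"dz":-0.019,"rx":0,"ry":0,"rz":0.004},{"dx":0.03,"dy":-0.265,"dz":-0.019,"rx":0,"ry":0,"rz":0.006},{"dx":0.05,"dy":-0.31,"dz":-0.019,"rx":0,"ry":0,"rz":0.008},{"dx":0.07,"dy":-0.35,"dz":-0.019,"rx":0,"ry":0,"rz":0.011},{"dx":0.085,"dy":-0.385,"dz":-0.019,"rx":0,"ry":0,"rz":0.011},{"dx":0.095,"dy":-0.41,"dz":-0.019,"rx":0,"ry":0,"rz":0.011},{"dx":0.099,"dy":-0.418,"dz":-0.019,"rx":0,"ry":0.001,"rz":0.011}]';  python3 -m pendant '[{"dx":0,"dy":0,"dz":0,"rx":0,"ry":0,"rz":0},{"dx":0,"dy":0,"dz":0,"rx":0,"ry":0,"rz":0}]' >/dev/null; python3 -c "
from h import *
tipnow();rounds('t18',.123)
p=cv2.imread('pics/t18.png'); hsv=cv2.cvtColor(p,cv2.COLOR_BGR2HSV); m=cv2.inRange(hsv,(5,130,120),(18,255,255))[174:216,205:255]
for r in m[::2]: print(''.join('#' if x else '.' for x in r))
"
```

```text
time: 45.1
tcp_pos: [0.4744, 0.2916, 0.144]
tool_rot: [180.0, -0.5, 1.1]
contact_force: [-0.1, -1.6, -2.5]
finger_gap: 0.0162
gripper_force: 30.0
tip world [0.6372 0.2921 0.1101] grill [0.0573 0.4217 0.1101] rot [180.   -0.5   0.9] q [-80.  34.  58. 113. -37.  53. -92.] F [-0.5 -1.  -1.5] t 45.3
round px 263 198 r 10.3 area 276.0 [0.5895 0.2011] grill [0.0049 0.3333]
round px 293 196 r 10.1 area 276.0 [0.5897 0.1099] grill [0.0004 0.2423]
round px 233 195 r 10.1 area 220.5 [0.6038 0.2925] grill [0.024  0.4238]
..................................................
..................................................
..................................................
..................................................
..................................................
......................##############..............
...................###################............
..................#####################...........
.................#######################.........#
................#########################......###
................#########################......###
................#########################.....####
.......................##################.....####
........................################......####
.........................##############.......####
..........................############.........###
..........................########................
..................................................
..................................................
..................................................
..................................................
```

```bash
python3 -m pendant '[{"dx":0.002,"dy":-0.004,"dz":0.01,"rx":0,"ry":0,"rz":-0.001},{"dx":0.003,"dy":-0.006,"dz":0.03,"rx":0,"ry":0,"rz":-0.001},{"dx":0.003,"dy":-0.006,"dz":0.06,"rx":0,"ry":0,"rz":-0.001},{"dx":0.003,"dy":-0.006,"dz":0.09,"rx":0,"ry":0,"rz":-0.001},{"dx":0.003,"dy":-0.006,"dz":0.12,"rx":0,"ry":0,"rz":-0.001},{"dx":0.003,"dy":-0.006,"dz":0.15,"rx":0,"ry":0,"rz":-0.001},{"dx":0.003,"dy":-0.006,"dz":0.163,"rx":0,"ry":0,"rz":-0.001},{"dx":0.003,"dy":-0.006,"dz":0.168,"rx":0,"ry":0,"rz":-0.001},{"dx":0.003,"dy":-0.006,"dz":0.168,"rx":0,"ry":0,"rz":-0.001}]'; python3 -c "
from h import *
tipnow()"; python3 -m pendant '[{"dx":0,"dy":0,"dz":0.007,"rx":0,"ry":0,"rz":0},{"dx":0,"dy":0,"dz":0.014,"rx":0,"ry":0,"rz":0},{"dx":0,"dy":0,"dz":0.021,"rx":0,"ry":0,"rz":0},{"dx":0,"dy":0,"dz":0.028,"rx":0,"ry":0,"rz":0},{"dx":0,"dy":0,"dz":0.035,"rx":0,"ry":0,"rz":0},{"dx":0,"dy":0,"dz":0.045,"rx":0,"ry":0,"rz":0},{"dx":0,"dy":0,"dz":0.05,"rx":0,"ry":0,"rz":0},{"dx":0,"dy":0,"dz":0.05,"rx":0,"ry":0,"rz":0}]'; python3 -c "
from h import *
tipnow()"
```

```text
time: 46.25
tcp_pos: [0.476, 0.2926, 0.0769]
tool_rot: [180.0, -0.5, 1.2]
contact_force: [0.3, -0.4, -1.6]
finger_gap: 0.0155
gripper_force: 30.0
tip world [0.6392 0.296  0.0429] grill [0.0596 0.4255 0.0429] rot [180.   -0.5   1.2] q [-76.  39.  52. 115. -43.  46. -88.] F [ 0.3 -0.4 -1.6] t 46.25
time: 47.05
tcp_pos: [0.4759, 0.2926, 0.0566]
tool_rot: [180.0, -0.5, 1.2]
contact_force: [-0.7, 0.5, -1.2]
finger_gap: 0.0158
gripper_force: 30.0
tip world [0.6391 0.296  0.0226] grill [0.0595 0.4254 0.0226] rot [180.   -0.5   1.2] q [-74.  41.  50. 116. -45.  44. -86.] F [-0.7  0.5 -1.2] t 47.05
```

Next I'll retract, raise the spatula and check all three rounds plus the lid.

```bash
python3 -m pendant '[{"dx":-0.02,"dy":0,"dz":0,"rx":0,"ry":0,"rz":0},{"dx":-0.05,"dy":0,"dz":0,"rx":0,"ry":0,"rz":0},{"dx":-0.08,"dy":0,"dz":0,"rx":0,"ry":0,"rz":0},{"dx":-0.11,"dy":0,"dz":0,"rx":0,"ry":0,"rz":0},{"dx":-0.14,"dy":0,"dz":0,"rx":0,"ry":0,"rz":0},{"dx":-0.17,"dy":0,"dz":0,"rx":0,"ry":0,"rz":0},{"dx":-0.2,"dy":0,"dz":0,"rx":0,"ry":0,"rz":0},{"dx":-0.215,"dy":0,"dz":0,"rx":0,"ry":0,"rz":0},{"dx":-0.22,"dy":0,"dz":0,"rx":0,"ry":0,"rz":0},{"dx":-0.22,"dy":0,"dz":0,"rx":0,"ry":0,"rz":0}]'; python3 -m pendant '[{"dx":0,"dy":0,"dz":-0.05,"rx":0,"ry":0,"rz":0},{"dx":0,"dy":0,"dz":-0.12,"rx":0,"ry":0,"rz":0},{"dx":0,"dy":0,"dz":-0.2,"rx":0,"ry":0,"rz":0},{"dx":0.03,"dy":0,"dz":-0.28,"rx":0,"ry":0,"rz":0},{"dx":0.06,"dy":0.0,"dz":-0.28,"rx":0,"ry":0,"rz":0},{"dx":0.06,"dy":0.0,"dz":-0.28,"rx":0,"ry":0,"rz":0}]'; python3 -c "
from h import *
tipnow();rounds('t19',.053);p,d=grab('scene','sc9')
a=cv2.resize(p[120:320,200:420],None,fx=2.6,fy=2.6);cv2.imwrite('pics/c7.png',a)
go([.44,.0,.18],[180,0,-3])"
```

```text
time: 48.05
tcp_pos: [0.388, 0.2911, 0.0563]
tool_rot: [180.0, -0.5, 1.2]
contact_force: [0.5, 0.0, -0.8]
finger_gap: 0.0158
gripper_force: 30.0
time: 48.65
tcp_pos: [0.4132, 0.2917, 0.1696]
tool_rot: [-179.9, -0.7, 1.1]
contact_force: [-0.1, 0.2, -2.7]
finger_gap: 0.0158
gripper_force: 30.0
tip world [0.5766 0.295  0.1361] grill [-0.003   0.4277  0.1361] rot [-179.9   -0.7    1.1] q [-92.  28.  65. 119. -33.  52. -98.] F [-0.1  0.2 -2.7] t 48.65
round px 236 199 r 9.8 area 145.0 [0.6072 0.2962] grill [0.0276 0.4273]
round px 263 198 r 10.3 area 278.0 [0.6057 0.2085] grill [0.0215 0.3398]
round px 293 196 r 10.2 area 276.0 [0.6067 0.1133] grill [0.0175 0.2447]
shift [ 0.0587  0.7287 -0.0287] turn [ 0.0003 -0.0025  0.023 ] rows>= 6.0
```

View pics/c7.png

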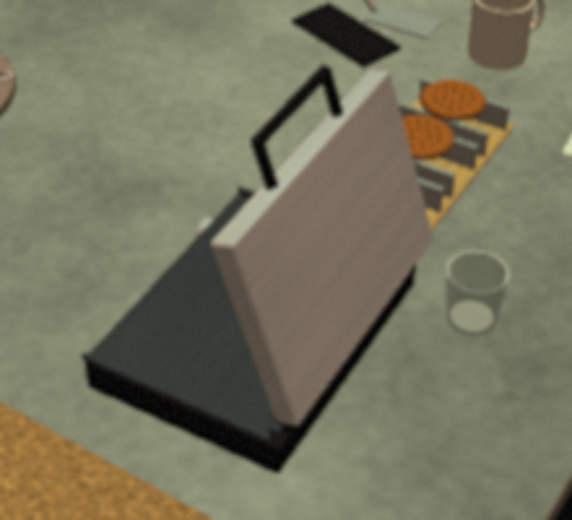

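All rounds lie flat on the rack, the lid is still up and the tealight and phone are untouched. Next is returning the spatula.

```bash
python3 -m pendant '[{"dx":0.01,"dy":0.06,"dz":-0.01,"rx":0,"ry":0,"rz":0},{"dx":0.02,"dy":0.14,"dz":-0.03,"rx":0,"ry":0,"rz":0},{"dx":0.03,"dy":0.24,"dz":-0.03,"rx":0,"ry":0,"rz":0},{"dx":0.04,"dy":0.34,"dz":-0.03,"rx":0,"ry":0,"rz":0},{"dx":0.05,"dy":0.44,"dz":-0.03,"rx":0,"ry":0,"rz":0.01},{"dx":0.059,"dy":0.54,"dz":-0.03,"rx":0,"ry":0,"rz":0.02},{"dx":0.059,"dy":0.64,"dz":-0.03,"rx":0,"ry":-0.0025,"rz":0.023},{"dx":0.059,"dy":0.73,"dz":-0.03,"rx":0,"ry":-0.0025,"rz":0.023},{"dx":0.059,"dy":0.73,"dz":-0.03,"rx":0,"ry":-0.0025,"rz":0.023},{"dx":0.059,"dy":0.73,"dz":-0.03,"rx":0,"ry":-0.0025,"rz":0.023}]'; python3 -c "
from h import *
go([.503,-.3955,.14],[180,0,-.5])"
```

```text
time: 49.75
tcp_pos: [0.4395, -0.0012, 0.1803]
tool_rot: [-180.0, 0.0, -3.1]
contact_force: [-0.4, 0.1, -1.2]
finger_gap: 0.0158
gripper_force: 30.0
shift [0.2125 0.9757 0.1003] turn [-0.0001  0.0002 -0.0146] rows>= 9.0
```

```bash
python3 -m pendant '[{"dx":0,"dy":0.08,"dz":0,"rx":0,"ry":0,"rz":0},{"dx":0,"dy":0.18,"dz":0,"rx":0,"ry":0,"rz":0},{"dx":0,"dy":0.28,"dz":0,"rx":0,"ry":0,"rz":0},{"dx":0,"dy":0.38,"dz":0,"rx":0,"ry":0,"rz":0},{"dx":0,"dy":0.48,"dz":0,"rx":0,"ry":0,"rz":0},{"dx":0.05,"dy":0.58,"dz":0,"rx":0,"ry":0,"rz":-0.01},{"dx":0.1,"dy":0.68,"dz":0.02,"rx":0,"ry":0,"rz":-0.0146},{"dx":0.15,"dy":0.78,"dz":0.05,"rx":0,"ry":0,"rz":-0.0146},{"dx":0.2,"dy":0.88,"dz":0.08,"rx":0,"ry":0,"rz":-0.0146},{"dx":0.2125,"dy":0.976,"dz":0.1,"rx":0,"ry":0,"rz":-0.0146},{"dx":0.2125,"dy":0.976,"dz":0.1,"rx":0,"ry":0,"rz":-0.0146},{"dx":0.2125,"dy":0.976,"dz":0.1,"rx":0,"ry":0,"rz":-0.0146}]'; python3 -c "
from h import *
tipnow();go([.503,-.3955,.041],[180,0,-.5])"
```

```text
time: 50.95
tcp_pos: [0.5052, -0.3936, 0.1396]
tool_rot: [-179.9, 0.1, -0.3]
contact_force: [-0.3, -0.2, -2.0]
finger_gap: 0.0159
gripper_force: 30.0
tip world [ 0.6681 -0.3945  0.1039] grill [ 0.0523 -0.2656  0.1039] rot [-1.799e+02  1.000e-01 -3.000e-01] q [ -1.  39.  49. 101. -35.  56. -28.] F [-0.3 -0.2 -2. ] t 50.95
shift [-0.0051  0.005   0.2464] turn [-0.0003  0.0005  0.001 ] rows>= 2.0
```

```bash
python3 -m pendant '[{"dx":-0.005,"dy":0.005,"dz":0.06,"rx":0,"ry":0,"rz":0},{"dx":-0.005,"dy":0.005,"dz":0.13,"rx":0,"ry":0,"rz":0},{"dx":-0.005,"dy":0.005,"dz":0.19,"rx":0,"ry":0,"rz":0},{"dx":-0.005,"dy":0.005,"dz":0.225,"rx":0,"ry":0,"rz":0},{"dx":-0.005,"dy":0.005,"dz":0.24,"rx":0,"ry":0,"rz":0},{"dx":-0.005,"dy":0.005,"dz":0.247,"rx":0,"ry":0,"rz":0},{"dx":-0.005,"dy":0.005,"dz":0.249,"rx":0,"ry":0,"rz":0},{"dx":-0.005,"dy":0.005,"dz":0.249,"rx":0,"ry":0,"rz":0}]'; python3 -c "
from h import *
tipnow()"
```

```text
time: 51.75
tcp_pos: [0.504, -0.3966, 0.0422]
tool_rot: [180.0, -0.1, -0.3]
contact_force: [-0.4, -0.1, -1.0]
finger_gap: 0.016
gripper_force: 30.0
tip world [ 0.6671 -0.3975  0.0071] grill [ 0.0511 -0.2686  0.0071] rot [ 1.8e+02 -1.0e-01 -3.0e-01] q [  3.  45.  43. 104. -41.  47. -23.] F [-0.4 -0.1 -1. ] t 51.75
```

```bash
python3 -m pendant '[{"dx":0,"dy":0,"dz":0.003,"rx":0,"ry":0,"rz":0},{"dx":0,"dy":0,"dz":0.005,"rx":0,"ry":0,"rz":0},{"dx":0,"dy":0,"dz":0.005,"rx":0,"ry":0,"rz":0}]'; python3 -m pendant '[{"dx":0,"dy":0,"dz":0,"rx":0,"ry":0,"rz":0},{"dx":0,"dy":0,"dz":0,"rx":0,"ry":0,"rz":0},{"dx":0,"dy":0,"dz":0,"rx":0,"ry":0,"rz":0},{"dx":0,"dy":0,"dz":0,"rx":0,"ry":0,"rz":0},{"dx":0,"dy":0,"dz":0,"rx":0,"ry":0,"rz":0},{"dx":0,"dy":0,"dz":-0.05,"rx":0,"ry":0,"rz":0},{"dx":0,"dy":0,"dz":-0.13,"rx":0,"ry":0,"rz":0},{"dx":0,"dy":0,"dz":-0.24,"rx":0,"ry":0,"rz":0},{"dx":0,"dy":0,"dz":-0.36,"rx":0,"ry":0,"rz":0},{"dx":0,"dy":0,"dz":-0.48,"rx":0,"ry":0,"rz":0},{"dx":0,"dy":0,"dz":-0.6,"rx":0,"ry":0,"rz":0},{"dx":0,"dy":0,"dz":-0.7,"rx":0,"ry":0,"rz":0}]' 0.45;python3 -c "
from h import *
print(arm.observe()['q'].round());go([.44,-.145,.40],[180,0,93])"
```

```text
time: 52.05
tcp_pos: [0.5045, -0.3968, 0.0402]
tool_rot: [179.9, -0.2, -0.3]
contact_force: [2.4, 0.7, 4.7]
finger_gap: 0.0159
gripper_force: 30.0
time: 53.25
tcp_pos: [0.5031, -0.3966, 0.322]
tool_rot: [179.9, -0.1, -0.4]
contact_force: [0.9, 0.2, 0.2]
finger_gap: 0.0393
gripper_force: 0.0
[ -6.  29.  58.  91. -25.  74. -35.]
shift [-0.1611 -0.6278 -0.1958] turn [ 8.000e-04 -3.000e-04 -5.186e-01] rows>= 11.0
```

```bash
python3 -m pendant '[{"dx":0,"dy":0,"dz":-0.08,"rx":0,"ry":0,"rz":-0.045},{"dx":0,"dy":0,"dz":-0.16,"rx":0,"ry":0,"rz":-0.09},{"dx":0.03,"dy":-0.07,"dz":-0.2,"rx":0,"ry":0,"rz":-0.135},{"dx":0.07,"dy":-0.14,"dz":-0.2,"rx":0,"ry":0,"rz":-0.18},{"dx":0.11,"dy":-0.21,"dz":-0.2,"rx":0,"ry":0,"rz":-0.225},{"dx":0.15,"dy":-0.28,"dz":-0.2,"rx":0,"ry":0,"rz":-0.27},{"dx":0.19,"dy":-0.35,"dz":-0.2,"rx":0,"ry":0,"rz":-0.315},{"dx":0.23,"dy":-0.42,"dz":-0.2,"rx":0,"ry":0,"rz":-0.36},{"dx":0.27,"dy":-0.49,"dz":-0.2,"rx":0,"ry":0,"rz":-0.405},{"dx":0.31,"dy":-0.56,"dz":-0.2,"rx":0,"ry":0,"rz":-0.45},{"dx":0.34,"dy":-0.62,"dz":-0.2,"rx":0,"ry":0,"rz":-0.495},{"dx":0.354,"dy":-0.66,"dz":-0.2,"rx":0,"ry":0,"rz":-0.519}]'; python3 -c "
from h import *
go([.643,-.1313,.309],[180,0,93]);W,p=pts('sc9')
grab('top','top9'); W,p=pts('top9')
b=cv2.resize(p[120:270,310:480],None,fx=4,fy=4,interpolation=cv2.INTER_CUBIC);cv2.imwrite('pics/c8.png',b[:,:])"
```

```text
time: 54.45
tcp_pos: [0.6472, -0.1304, 0.3988]
tool_rot: [180.0, -0.0, 93.5]
contact_force: [0.9, -0.1, -0.2]
finger_gap: 0.0395
gripper_force: 0.0
shift [-0.0017 -0.0108  0.2244] turn [ 0.0001 -0.0002  0.0029] rows>= 2.0
```

View pics/c8.png

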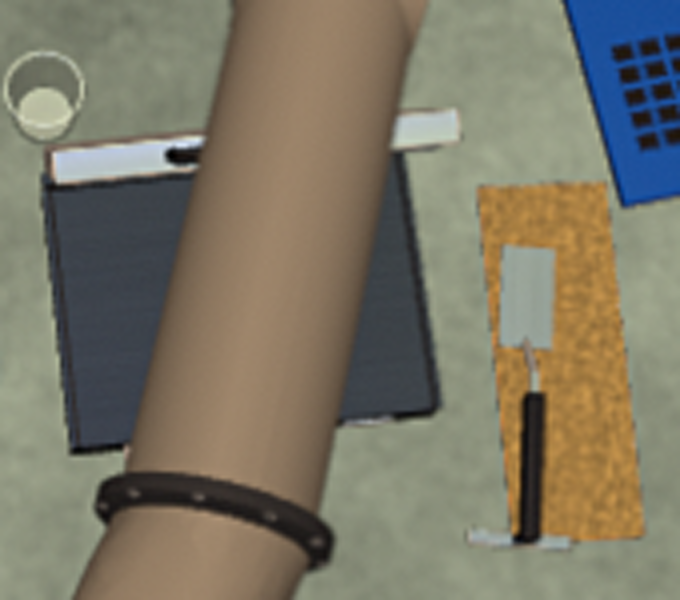

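The lid handle is below the gripper. The spatula, however, has been knocked about 3 cm towards the grill: blade at (527,297), handle from (535,393) to (528,540), foot off the strip. I'll close the lid first, then re-lay the spatula.

```bash
python3 -m pendant '[{"dx":-0.002,"dy":-0.011,"dz":0.06,"rx":0,"ry":0,"rz":0},{"dx":-0.002,"dy":-0.011,"dz":0.14,"rx":0,"ry":0,"rz":0},{"dx":-0.002,"dy":-0.011,"dz":0.2,"rx":0,"ry":0,"rz":0},{"dx":-0.002,"dy":-0.011,"dz":0.224,"rx":0,"ry":0,"rz":0},{"dx":-0.002,"dy":-0.011,"dz":0.224,"rx":0,"ry":0,"rz":0}]'; python3 -m pendant '[{"dx":0,"dy":0,"dz":0,"rx":0,"ry":0,"rz":0},{"dx":0,"dy":0,"dz":0,"rx":0,"ry":0,"rz":0},{"dx":0,"dy":0,"dz":0,"rx":0,"ry":0,"rz":0},{"dx":0,"dy":0,"dz":0,"rx":0,"ry":0,"rz":0},{"dx":0,"dy":0,"dz":0,"rx":0,"ry":0,"rz":0}]' 0; python3 -c "
import numpy as np
f=lambda t:np.array([-.245*np.cos(t)+.0125*np.sin(t),.245*np.sin(t)+.0125*np.cos(t)])
a0=np.radians(71.5)
for a in np.arange(65.5,-2,-6): print(round(a,1),((f(np.radians(a))-f(a0))/.4).round(3))"
```

```text
time: 55.0
tcp_pos: [0.6412, -0.1345, 0.3086]
tool_rot: [-179.9, 0.0, 93.0]
contact_force: [0.3, 0.7, -0.1]
finger_gap: 0.0399
gripper_force: 0.0
time: 55.5
tcp_pos: [0.6425, -0.1342, 0.3105]
tool_rot: [179.9, 0.0, 93.1]
contact_force: [0.1, -0.3, 2.4]
finger_gap: 0.0112
gripper_force: 30.0
65.5 [-0.061 -0.02 ]
59.5 [-0.119 -0.047]
53.5 [-0.174 -0.08 ]
47.5 [-0.226 -0.118]
41.5 [-0.273 -0.162]
35.5 [-0.316 -0.21 ]
29.5 [-0.353 -0.262]
23.5 [-0.385 -0.318]
17.5 [-0.41  -0.377]
11.5 [-0.429 -0.438]
5.5 [-0.442 -0.501]
-0.5 [-0.448 -0.565]
```

```bash
python3 -m pendant '[{"dx":0,"dy":-0.061,"dz":0.02,"rx":0,"ry":0,"rz":0},{"dx":0,"dy":-0.119,"dz":0.047,"rx":0,"ry":0,"rz":0},{"dx":0,"dy":-0.174,"dz":0.08,"rx":0,"ry":0,"rz":0},{"dx":0,"dy":-0.226,"dz":0.118,"rx":0,"ry":0,"rz":0},{"dx":0,"dy":-0.273,"dz":0.162,"rx":0,"ry":0,"rz":0},{"dx":0,"dy":-0.316,"dz":0.21,"rx":0,"ry":0,"rz":0},{"dx":0,"dy":-0.353,"dz":0.262,"rx":0,"ry":0,"rz":0},{"dx":0,"dy":-0.385,"dz":0.318,"rx":0,"ry":0,"rz":0},{"dx":0,"dy":-0.41,"dz":0.377,"rx":0,"ry":0,"rz":0},{"dx":0,"dy":-0.429,"dz":0.438,"rx":0,"ry":0,"rz":0},{"dx":0,"dy":-0.442,"dz":0.501,"rx":0,"ry":0,"rz":0},{"dx":0,"dy":-0.446,"dz":0.545,"rx":0,"ry":0,"rz":0}]'; python3 -m pendant '[{"dx":0,"dy":-0.003,"dz":0.01,"rx":0,"ry":0,"rz":0},{"dx":0,"dy":-0.003,"dz":0.019,"rx":0,"ry":0,"rz":0},{"dx":0,"dy":-0.003,"dz":0.022,"rx":0,"ry":0,"rz":0},{"dx":0,"dy":-0.003,"dz":0.022,"rx":0,"ry":0,"rz":0}]'
```

```text
time: 56.7
tcp_pos: [0.4642, -0.1429, 0.0908]
tool_rot: [179.9, -0.0, 93.1]
contact_force: [0.6, 3.9, 3.2]
finger_gap: 0.0113
gripper_force: 30.0
time: 57.1
tcp_pos: [0.4638, -0.143, 0.0842]
tool_rot: [179.9, -0.1, 93.1]
contact_force: [-2.0, 5.9, 14.8]
finger_gap: 0.0115
gripper_force: 30.0
```

```bash
python3 -m pendant '[{"dx":0,"dy":0,"dz":0,"rx":0,"ry":0,"rz":0},{"dx":0,"dy":0,"dz":0,"rx":0,"ry":0,"rz":0},{"dx":0,"dy":0,"dz":0,"rx":0,"ry":0,"rz":0},{"dx":0,"dy":0,"dz":0,"rx":0,"ry":0,"rz":0},{"dx":0,"dy":0,"dz":-0.06,"rx":0,"ry":0,"rz":0},{"dx":0,"dy":0,"dz":-0.15,"rx":0,"ry":0,"rz":0},{"dx":0,"dy":0,"dz":-0.25,"rx":0,"ry":0,"rz":0},{"dx":0,"dy":0,"dz":-0.32,"rx":0,"ry":0,"rz":0},{"dx":0,"dy":0,"dz":-0.32,"rx":0,"ry":0,"rz":0}]' 0.45
python3 - <<'E'
from h import *
f=lambda a,b,z:px('top9',310+(a+.5)/4-.5,120+(b+.5)/4-.5,z).round(4)
print('hf',f(535,393,.053),'hb',f(528,540,.053),'foot',f(468,537,.003),f(571,543,.003))
for a in [(503,246),(554,250),(550,349),(500,344)]: print('bl',f(*a,.006))
W,p=pts('top9')
for a,b in [(535,400),(532,450),(529,530),(527,297),(480,538),(565,542)]: print(W[int(120+b/4),int(310+a/4)].round(4))
grab('top','top10'); W,p=pts('top10')
s=W[150:215,325:415]; z=s[...,2]; m=(z>.085)&(z<.14)&(abs(s[...,0]-.61)<.08); q=s[m]; A=np.c_[q[:,:2],np.ones(len(q))]; c=np.linalg.lstsq(A,q[:,2],rcond=None)[0]; print('lid plane',c.round(3),len(q))
go([.497,-.377,.20],[180,0,-2])
E
```

```text
time: 58.0
tcp_pos: [0.4649, -0.1446, 0.2141]
tool_rot: [179.6, 0.0, 93.1]
contact_force: [-0.1, -0.2, -0.7]
finger_gap: 0.0396
gripper_force: 0.0
hf [ 0.5065 -0.3591  0.053 ] hb [ 0.3905 -0.3416  0.053 ] foot [ 0.401  -0.3048  0.003 ] [ 0.3906 -0.3885  0.003 ]
bl [ 0.6391 -0.3571  0.006 ]
bl [ 0.6334 -0.3996  0.006 ]
bl [ 0.5502 -0.3871  0.006 ]
bl [ 0.5568 -0.3459  0.006 ]
[ 0.5001 -0.3576  0.051 ]
[ 0.4614 -0.3531  0.0533]
[ 0.3984 -0.3431  0.0551]
[ 0.5941 -0.3708  0.008 ]
[ 0.3998 -0.3156  0.0037]
[ 0.3922 -0.3842  0.0026]
lid plane [0.001 0.001 0.101] 3385
shift [-0.5862  0.0512  0.0307] turn [ 0.0011 -0.0011  0.5284] rows>= 12.0
```

The lid is closed and flat. The spatula is now centred at (0.4485,-0.350), yaw -8.6°, so I'll regrasp it.

```bash
python3 -c "
from h import *
go([.478,-.355,.16],[180,0,-8.6])"
```

```text
shift [-0.5287  0.0063  0.1305] turn [ 0.001  -0.0012  0.565 ] rows>= 12.0
```

```bash
python3 -m pendant '[{"dx":-0.04,"dy":0,"dz":0,"rx":0,"ry":0,"rz":0.047},{"dx":-0.09,"dy":0,"dz":0,"rx":0,"ry":0,"rz":0.094},{"dx":-0.14,"dy":0,"dz":0,"rx":0,"ry":0,"rz":0.141},{"dx":-0.19,"dy":0,"dz":0,"rx":0,"ry":0,"rz":0.188},{"dx":-0.24,"dy":0,"dz":0,"rx":0,"ry":0,"rz":0.235},{"dx":-0.29,"dy":0,"dz":0,"rx":0,"ry":0,"rz":0.282},{"dx":-0.34,"dy":0,"dz":0,"rx":0,"ry":0,"rz":0.329},{"dx":-0.39,"dy":0,"dz":0,"rx":0,"ry":0,"rz":0.376},{"dx":-0.44,"dy":0,"dz":0.03,"rx":0,"ry":0,"rz":0.423},{"dx":-0.48,"dy":0,"dz":0.06,"rx":0,"ry":0,"rz":0.47},{"dx":-0.51,"dy":0.003,"dz":0.1,"rx":0,"ry":0,"rz":0.517},{"dx":-0.529,"dy":0.006,"dz":0.13,"rx":0.001,"ry":-0.001,"rz":0.565}]'; python3 -m pendant '[{"dx":0,"dy":0,"dz":0,"rx":0,"ry":0,"rz":0},{"dx":0,"dy":0,"dz":0,"rx":0,"ry":0,"rz":0}]' >/dev/null
python3 - <<'E'
from h import *
go([.478,-.355,.04],[180,0,-8.6]); grab('wrist','w9'); W,p=pts('w9')
m=(W[...,2]>.035)&(W[...,2]<.07); m&=(p.max(-1)<70)&(W[...,0]>.35)&(W[...,0]<.53)&(abs(W[...,1]+.355)<.05)
q=W[m]; print(len(q)); 
for x in np.arange(.42,.52,.015):
  s=q[abs(q[:,0]-x)<.006]; print(round(x,3),len(s),s.mean(0).round(4) if len(s) else '', np.ptp(s[:,1]).round(4) if len(s) else '')
E
```

```text
time: 59.25
tcp_pos: [0.4751, -0.3557, 0.1563]
tool_rot: [180.0, 0.4, -9.0]
contact_force: [0.9, 0.0, 1.2]
finger_gap: 0.0395
gripper_force: 0.0
shift [ 7.300e-03 -2.000e-04  2.942e-01] turn [0.0002 0.0019 0.0013] rows>= 3.0
2189
0.42 196 [ 0.4201 -0.3509  0.0548] 0.0148
0.435 205 [ 0.435  -0.353   0.0548] 0.0146
0.45 221 [ 0.4501 -0.3549  0.0547] 0.0145
0.465 239 [ 0.465  -0.3568  0.0547] 0.015
0.48 243 [ 0.4801 -0.359   0.0548] 0.0147
0.495 259 [ 0.495  -0.3609  0.0547] 0.0154
0.51 153 [ 0.5075 -0.3621  0.054 ] 0.0139
```

```bash
python3 -m pendant '[{"dx":0.007,"dy":0.006,"dz":0.1,"rx":0,"ry":0.002,"rz":-0.001},{"dx":0.007,"dy":0.006,"dz":0.2,"rx":0,"ry":0.002,"rz":-0.001},{"dx":0.007,"dy":0.006,"dz":0.27,"rx":0,"ry":0.002,"rz":-0.001},{"dx":0.007,"dy":0.006,"dz":0.294,"rx":0,"ry":0.002,"rz":-0.001},{"dx":0.007,"dy":0.006,"dz":0.294,"rx":0,"ry":0.002,"rz":-0.001},{"dx":0.007,"dy":0.006,"dz":0.294,"rx":0,"ry":0.002,"rz":-0.001}]'; python3 -m pendant '[{"dx":0,"dy":0,"dz":0,"rx":0,"ry":0,"rz":0},{"dx":0,"dy":0,"dz":0,"rx":0,"ry":0,"rz":0},{"dx":0,"dy":0,"dz":0,"rx":0,"ry":0,"rz":0},{"dx":0,"dy":0,"dz":0,"rx":0,"ry":0,"rz":0},{"dx":0,"dy":0,"dz":0,"rx":0,"ry":0,"rz":0}]' 0;  python3 -m pendant '[{"dx":0,"dy":0,"dz":-0.02,"rx":0,"ry":0,"rz":0},{"dx":0,"dy":0,"dz":-0.06,"rx":0,"ry":0,"rz":0},{"dx":0,"dy":0,"dz":-0.1,"rx":0,"ry":0,"rz":0},{"dx":0,"dy":0,"dz":-0.1,"rx":0,"ry":0,"rz":0}]'; python3 -c "
from h import *
go([.503,-.3955,.08],[180,0,-.5])"
```

```text
time: 60.1
tcp_pos: [0.4794, -0.3584, 0.0428]
tool_rot: [179.9, -0.3, -8.3]
contact_force: [1.0, -0.7, 0.9]
finger_gap: 0.0392
gripper_force: 0.0
time: 60.6
tcp_pos: [0.4791, -0.3579, 0.0419]
tool_rot: [180.0, -0.2, -8.3]
contact_force: [-1.0, 2.1, 6.6]
finger_gap: 0.0159
gripper_force: 30.0
time: 61.0
tcp_pos: [0.4797, -0.3591, 0.0841]
tool_rot: [179.9, -0.4, -8.4]
contact_force: [0.6, -1.4, -1.6]
finger_gap: 0.0158
gripper_force: 30.0
shift [0.071  0.0815 0.0108] turn [ 0.0009 -0.0022 -0.0439] rows>= 1.0
```

```bash
python3 -m pendant '[{"dx":0.02,"dy":0.02,"dz":0,"rx":0,"ry":0,"rz":-0.01},{"dx":0.045,"dy":0.05,"dz":0,"rx":0,"ry":0,"rz":-0.03},{"dx":0.071,"dy":0.082,"dz":0.01,"rx":0.001,"ry":-0.002,"rz":-0.044},{"dx":0.071,"dy":0.082,"dz":0.04,"rx":0.001,"ry":-0.002,"rz":-0.044},{"dx":0.071,"dy":0.082,"dz":0.08,"rx":0.001,"ry":-0.002,"rz":-0.044},{"dx":0.071,"dy":0.082,"dz":0.1,"rx":0.001,"ry":-0.002,"rz":-0.044},{"dx":0.071,"dy":0.082,"dz":0.107,"rx":0.001,"ry":-0.002,"rz":-0.044},{"dx":0.071,"dy":0.082,"dz":0.107,"rx":0.001,"ry":-0.002,"rz":-0.044}]'; python3 -m pendant '[{"dx":0,"dy":0,"dz":0,"rx":0,"ry":0,"rz":0},{"dx":0,"dy":0,"dz":0,"rx":0,"ry":0,"rz":0},{"dx":0,"dy":0,"dz":0,"rx":0,"ry":0,"rz":0},{"dx":0,"dy":0,"dz":0,"rx":0,"ry":0,"rz":0},{"dx":0,"dy":0,"dz":0,"rx":0,"ry":0,"rz":0},{"dx":0,"dy":0,"dz":-0.05,"rx":0,"ry":0,"rz":0},{"dx":0,"dy":0,"dz":-0.13,"rx":0,"ry":0,"rz":0},{"dx":0,"dy":0,"dz":-0.24,"rx":0,"ry":0,"rz":0},{"dx":0,"dy":0,"dz":-0.36,"rx":0,"ry":0,"rz":0},{"dx":0,"dy":0,"dz":-0.48,"rx":0,"ry":0,"rz":0},{"dx":0,"dy":0,"dz":-0.5,"rx":0,"ry":0,"rz":0},{"dx":0,"dy":0,"dz":-0.5,"rx":0,"ry":0,"rz":0}]' 0.45;python3 - <<'E'
from h import *
grab('wrist','w10'); W,p=pts('w10')
m=(W[...,2]>.035)&(W[...,2]<.07)&(p.max(-1)<70)&(W[...,0]>.4)&(W[...,0]<.56)&(abs(W[...,1]+.396)<.06)
q=W[m]; l=np.polyfit(q[:,0],q[:,1],1); print('handle x',q[:,0].min().round(3),q[:,0].max().round(3),'yaw',np.degrees(np.arctan(l[0])).round(1),'y at .54',np.polyval(l,.541).round(4),'z',q[:,2].mean().round(4),'slope',np.polyfit(q[:,0],q[:,2],1)[0].round(3))
b=p.astype(int); m=(abs(W[...,0]-.54)<.15)&(abs(W[...,1]+.396)<.1)&(b[...,2]-b[...,0]>50)&(abs(W[...,2])<.02)
c=W[m]; print('strip y range',np.percentile(c[:,1],[.5,99.5]).round(4),'x',np.percentile(c[:,0],[.5,99.5]).round(4))
rounds('t20',.053)
E
```

```text
time: 61.8
tcp_pos: [0.5014, -0.3929, 0.0402]
tool_rot: [-179.6, 0.2, -0.5]
contact_force: [-6.5, 9.0, 26.9]
finger_gap: 0.0158
gripper_force: 30.0
time: 63.0
tcp_pos: [0.5032, -0.3955, 0.24]
tool_rot: [-179.9, -0.0, -0.4]
contact_force: [-0.2, 1.3, -1.1]
finger_gap: 0.0397
gripper_force: 0.0
handle x 0.415 0.532 yaw -0.3 y at .54 -0.3939 z 0.0548 slope -0.002
strip y range [-0.4523 -0.3434] x [0.3965 0.6892]
round px 236 200 r 10.1 area 269.0 [0.6044 0.2966] grill [0.0248 0.4279]
round px 263 198 r 10.3 area 279.0 [0.6057 0.2085] grill [0.0215 0.3398]
round px 293 196 r 10.1 area 276.5 [0.6059 0.1132] grill [0.0168 0.2446]
```

```bash
python3 -c "
from cell import arm
print(arm.close_job())"
```

```text
the job is handed in; nothing more can be done
None
```

I handed the job in at about 63 s of the 210 s allowed; no verdict came back. By my last measurements, all three rye rounds lie in their own bays within about 4 mm of centre, the lid is closed, and the spatula is level within about 4 mm of the middle of its strip, after I re-laid it when it was knocked aside.

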